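# Pack the pH probe kit tray: riser plate and probe under the bridge

## Robot

A 6-joint arm with a two-finger parallel gripper is mounted at the origin on the work surface. World frame = base frame: x ahead of the robot, y to its left, z up, the work surface at z = 0. Lengths are in m, angles in rad, forces in N, time in s.
With the tool pointing down it reaches from about 0.375 to 0.9 m from the base axis. Payload 3.1 kg.
Tool frame: the origin (TCP) lies at the very end of the fingers, on their centre line; the grasp point (between the pads) lies 19 mm behind it; z points along the fingers, y is the line along which they close (so a half turn about z gives the same grasp; the last joint's range is limited). The gripper opens to 87 mm and grips with 3 to 60 N. Pads are 19 mm wide; open, the fingers measure 117 mm over their backs; the gripper's body (75 mm by 190 mm) begins 51 mm behind the grasp point.
Start: joints at [1.135, 0.527, 1.433, -0, 1.181, -0.178], TCP at [0.159, 0.604, 0.183] pointing down, gripper open.
Joint ranges: [-3.08, 3.08], [-0.75, 2.2], [0.22, 2.44], [-1.43, 4.57], [0, 2.65], [-2.85, 2.85]. Speed limits (rad/s): [2.79, 2.79, 3.14, 3.14, 3.14, 3.14].

## Interface

Orientations are given as a unit quaternion [x, y, z, w].
In Python, from rig import status, viewer, robot gives the robot as it stands.
- The arm moves only by the tool arm_command, never from a script. Its arguments are lists of equal length, an entry for each row: "delta_rot": the turn, a rotation vector about the tool's x, y, z in degrees, a list of three; "delta_pos": the shift along the tool's x, y, z in m, a list of three; "gripper": the closure, from -1 (fully open) to 1 (shut). In form: {"delta_rot": [[rx, ry, rz], ...], "delta_pos": [[dx, dy, dz], ...], "gripper": [gripper, ...]}. A call has 1 to 12 rows; each row is the pose to reach, as a shift and turn from the pose commanded when the call began, along the tool's axes at that moment; what a row does not reach only later rows make up. A row lasts 1/12 s, in which the tool goes at most 41.7 mm and 7.16 degrees, less where a joint would pass 70% of its speed; a pose out of reach is approached as far as the arm can. A call with a gripper value outside its range is refused whole. The fingers move at their own pace and stop on an object; "grip_force" is the grip in N (left out, the last holds). Time passes only in rows, so rows that repeat a pose let the fingers close. It gives the time, the measured TCP pose, the force, the opening and the grip force at its end, in the units of the state.
- status.get_obs(): the state, without advancing time (a new reading comes with each control period).
- viewer.camera(name): name is "scene" or "top" or "wrist"; returns a dict with "pixels" (400x640x3 uint8, blue, green, red), "fx", "fy", "cx", "cy" (pixels), "pose" (4x4, takes a point from camera to world coordinates); the wrist camera has in their place "mount" (4x4, takes a point from camera to tool coordinates, whose origin is the TCP and whose axes are the flange's). Camera axes: x right, y down, z forward; pixel columns grow to the right and rows downward; lengths in m; the calibration is good to about 2 mm. A picture is of the moment at which its call begins: read the wrist's pose just before it. There is no depth.
- robot.hand_in(): hands the job in; it is judged then, once.
The state is a dict: "time": time; "q": joint angles; "joint_velocities": joint speeds; "joint_torque": joint torques, N m; "position": TCP position; "tool_rot": TCP orientation; "ft_force": force on the tool from outside, world axes, zero at the start; "moment": the same for the moment, N m; "grip_width": finger opening in m; "grip_force": force on a finger pad.
Only numpy, scipy, OpenCV 4.12 (cv2) and the standard library are available. Lean on these libraries where they do the work, as an engineer would, in place of code of your own. Each camera call takes 0.05 s, during which the arm holds its last target. There are 200 camera calls.

## Task

Pack the white kit tray: lay the larger aluminium riser plate in its pocket on the low side and the pH probe in the long channel, its thick clear sleeve in the wider end of the channel. Then stand the grey bridge across both, level and over the middle of the tray, one foot on the riser plate and the other between the two stops on the raised ledge. Set each part down rather than dropping it, and leave everything else on the bench where it is.

Things in the scene. Friction and masses are not known exactly. Their poses are not given: they have to be found in the camera images.
- tray: Fixed white plastic kit tray with pale grey ribs, 190 (its x) x 250 (its y) mm, walls 5 mm thick with their tops 24 mm above the bench. Origin on the bench under its centre, z up. Its low floor is 6 mm above the bench; on the +y side (y from 46 to 120 mm) a solid ledge rises 14 mm above the floor, to 20 mm above the bench, as high as the riser plate's top when that lies in its pocket.
- tray_plate (a point): Where the centre of the riser plate is when home: tray point (0, -66, 13) mm, same axes as the tray. The pocket is bounded by 8 mm high ribs at the ends and corners, 118 mm along the tray's x and 58 mm along y, floor below; the long sides are open for fingers in the middle 78 mm and free of walls for 27 mm on either side.
- tray_probe (a point): Where the centre of the probe is when home: tray point (0, 0, 20) mm, same axes as the tray. The channel runs along the tray's x between pairs of 10 mm high ribs: 30 mm apart at the -x end (x -82 to -48 mm), 40 mm apart at the +x end (x 48 to 82 mm); between them it is open. The tray's end walls are 180 mm apart.
- tray_wide_end (a point): The middle of the channel's wider end, where the centre of the probe's sleeve comes: tray point (58, 0, 20) mm.
- tray_bridge (a point): Where the centre of the bridge's deck is when it stands home: tray point (0, 0, 52) mm, same axes as the tray; the bridge's long x axis then lies along the tray's y, either way round. Its ledge foot stands at y = 66 mm between two stops 8 mm high (y 51 to 81 mm), 48 mm apart along the tray's x, its other foot on the riser plate at y = -66 mm.
- plate_c (a point): Centre of the loose aluminium riser plate, 110 (its x) x 50 (y) x 14 (z) mm, lying flat on the bench. About 0.2 kg.
- plate: The riser plate itself; origin at the centre of its underside, 7 mm under plate_c.
- probe_c (a point): Centre of the loose pH probe, 170 mm long along its x, lying on the bench, 28 mm high overall, this point 14 mm up. From -x: black head 48 long x 24 wide x 28 high; round dark glass shaft 18 mm in diameter from x = -37 to +30 mm, its axis through this point; clear sleeve 55 long x 34 wide x 28 high at +x. Flat-sided ends, so it does not roll. About 0.12 kg.
- probe_sleeve (a point): Centre of the probe's clear sleeve, 58 mm along the probe's x from probe_c.
- probe: The probe itself; origin on its underside, 14 mm under probe_c.
- bridge_deck (a point): Centre of the deck of the loose grey plastic bridge, standing on its two feet. Deck 148 (its x) x 40 (y) x 12 (z) mm, its underside 26 mm above the feet's soles, so this point is 32 mm above them. Each foot is 16 (x) x 40 (y) mm, centred 66 mm from the middle along x. Symmetric, about 0.15 kg.
- bridge: The bridge itself; origin at the level of its soles, 32 mm under bridge_deck.
- small_plate: Bystander: a smaller loose aluminium plate, 70 (x) x 50 (y) x 8 (z) mm; origin at the centre of its underside. Not part of the kit.
- jar: Bystander: low jar, 46 mm in diameter, 56 mm high, standing among the parts; origin at the centre of its underside.
- dish: Bystander: flat glass dish, 90 mm in diameter, 16 mm high; origin at the centre of its underside.
- beaker: Bystander: glass beaker, 68 mm in diameter, 90 mm high; origin at the centre of its underside.
- jar_b: Bystander: low jar, 40 mm in diameter, 50 mm high, standing among the parts; origin at the centre of its underside.
- scoop: Bystander: scoop (a long-handled spoon) lying along its x, 140 mm long, less than 30 mm high; origin near its middle.
- buffer_a: Bystander: white bottle, 56 mm in diameter, 125 mm high; origin at the centre of its underside.
Not all that is in view belongs to the job. What is shaped like the plate but blue is not meant.

How it is judged:
On the way, in this order (a step that is already met when the one before it is completed fails the run):
1. the riser plate lies in its pocket and the probe in its channel, sleeve at the wider end, before the bridge is in place (x of plate_c in the frame of tray_plate between -0.006 and 0.006 m and y of plate_c in the frame of tray_plate between -0.006 and 0.006 m and z of plate_c in the frame of tray_plate between -0.004 and 0.004 m and angle between the x axis of plate_c and the x axis of tray_plate, either way round below 0.12 rad and angle between plate_c's own z axis and vertical below 0.05 rad and x of probe_c in the frame of tray_probe between -0.01 and 0.01 m and y of probe_c in the frame of tray_probe between -0.006 and 0.006 m and z of probe_c in the frame of tray_probe between -0.004 and 0.004 m and angle between the x axis of probe_c and the x axis of tray_probe, either way round below 0.1 rad and angle between probe_c's own z axis and vertical below 0.08 rad and horizontal distance between probe_sleeve and tray_wide_end below 0.02 m), for 0.2 s.
2. the bridge stands level across them (x of bridge_deck in the frame of tray_bridge between -0.007 and 0.007 m and y of bridge_deck in the frame of tray_bridge between -0.01 and 0.01 m and z of bridge_deck in the frame of tray_bridge between -0.004 and 0.004 m and angle between the x axis of bridge_deck and the y axis of tray_bridge, either way round below 0.12 rad and angle between bridge_deck's own z axis and vertical below 0.04 rad), for 0.2 s.
At the end, for the whole second after the job is handed in: Home in the tray and at rest: plate within 6 mm, 0.12 rad; probe within 10 mm along and 6 mm across the channel, 0.1 rad, sleeve at the wide end; bridge deck within 7 mm along tray x, 10 mm along y, 0.12 rad, level within 0.04 rad; heights within 4 mm (all of step 1 and all of step 2 and linear speed of each of plate, probe, bridge below 0.02 m/s); the robot touches nothing.
It fails at once if any bystander is moved more than 30 mm (distance of any of small_plate, jar, dish, beaker, scoop, jar_b, buffer_a from where it was at the start of the episode above 0.03 m).
It fails at once if a kit part is dropped (over 0.7 m/s with no finger on it) ((linear speed of plate above 0.7 m/s and contact force between plate and the fingers below 0.05 N) or (linear speed of probe above 0.7 m/s and contact force between probe and the fingers below 0.05 N) or (linear speed of bridge above 0.7 m/s and contact force between bridge and the fingers below 0.05 N)).
It also fails if it takes over 72 s, if anything falls off the work surface, if the arm or the gripper's body presses on something with over 40 N, if the wrist force passes 120 N, or if a joint passes its speed limit or range.

## Working session

There is one attempt and no reset: what is moved stays moved. The work goes in short steps, Python scripts to look and compute and a tool call to move; the robot and the scene stay as the last step left them, time stands still between calls to the robot, and variables do not carry over. Pictures are saved under pics/ and viewed, at most 10 in all, crops included, and the job is handed in when it is done.

Besides the shell and the picture viewer there is one more tool, called after ">>>" as a command line: name --argument value ..., lists and objects as JSON in quotes. arm_command: Moves the arm, as the interface text tells. Its arguments: {"type":"object","properties":{"delta_rot":{"type":"array","items":{"type":"array","items":{"type":"number"}}},"delta_pos":{"type":"array","items":{"type":"array","items":{"type":"number"}}},"gripper":{"type":"array","items":{"type":"number"}},"grip_force":{"type":"number"}},"required":["delta_rot","delta_pos","gripper"]}

```bash
mkdir -p pics
cat > h.py <<'E'
import numpy as np, cv2
from rig import status, viewer, robot
from scipy.spatial.transform import Rotation as R
def snap(name,f):
    o=status.get_obs(); c=viewer.camera(name); cv2.imwrite('pics/'+f,c['pixels'])
    if name=='wrist':
        T=np.eye(4);T[:3,:3]=R.from_quat(o['tool_rot']).as_matrix();T[:3,3]=o['position'];P=T@np.array(c['mount'])
    else: P=np.array(c['pose'])
    np.savez('pics/'+f+'.npz',P=P,k=[c['fx'],c['fy'],c['cx'],c['cy']])
def px2w(f,uv,z):
    d=np.load('pics/'+f+'.npz');fx,fy,cx,cy=d['k'];P=d['P']
    uv=np.atleast_2d(uv).astype(float)
    r=np.c_[(uv[:,0]-cx)/fx,(uv[:,1]-cy)/fy,np.ones(len(uv))]@P[:3,:3].T
    return P[:3,3]+r*((np.broadcast_to(z,len(uv))-P[2,3])/r[:,2])[:,None]
def w2px(f,p):
    d=np.load('pics/'+f+'.npz');fx,fy,cx,cy=d['k'];P=d['P']
    q=(np.atleast_2d(p)-P[:3,3])@P[:3,:3]
    return np.c_[q[:,0]/q[:,2]*fx+cx,q[:,1]/q[:,2]*fy+cy]
E
python3 - <<'E'
from h import *
o=status.get_obs(); print(o)
for n in('top','scene'):
    snap(n,n+'0.png'); d=np.load(f'pics/{n}0.png.npz'); print(d['k'],d['P'].round(3))
E
```

```text
{'time': 0.0, 'q': array([ 1.13450195e+00,  5.28466717e-01,  1.43394495e+00,  4.87313972e-06,
        1.18139194e+00, -1.78488989e-01]), 'joint_velocities': array([ 0.00066039,  0.00081679,  0.00174317,  0.00109907,  0.00017817,
       -0.00032511]), 'joint_torque': array([ 3.81159100e-05, -4.40038168e+01, -1.76594245e+01,  6.32615970e-02,
        5.82305412e-02, -1.61046210e-04]), 'position': array([0.15895131, 0.60357937, 0.18205784]), 'tool_rot': array([ 1.28546860e-01,  9.91702820e-01, -1.05297708e-03, -3.36635667e-04]), 'ft_force': array([0.36590776, 0.49349024, 0.15412507]), 'moment': array([ 0.02933908, -0.0196635 , -0.0179546 ]), 'grip_force': 0.0, 'grip_width': 0.08699612614688784}
[434.41425191 434.41425191 316.31566932 191.37504751] [[ 0.029 -0.993  0.112  0.399]
 [-1.    -0.03  -0.007 -0.064]
 [ 0.01  -0.112 -0.994  1.124]
 [ 0.     0.     0.     1.   ]]
[395.79607246 395.79607246 310.1697792  199.89493381] [[ 0.143  0.788 -0.599  1.197]
 [ 0.99  -0.109  0.093 -0.192]
 [ 0.008 -0.606 -0.795  0.955]
 [ 0.     0.     0.     1.   ]]
```

View pics/top0.png

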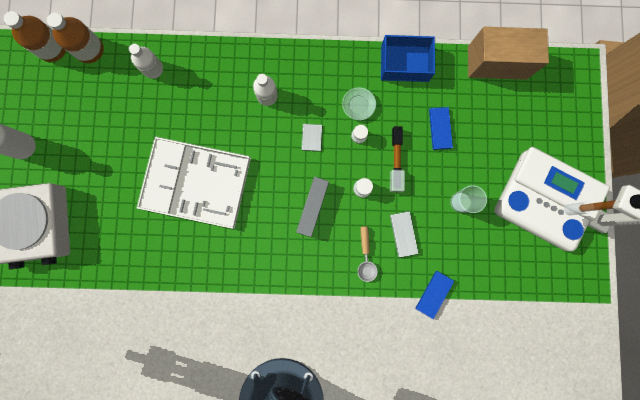

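View pics/scene0.png

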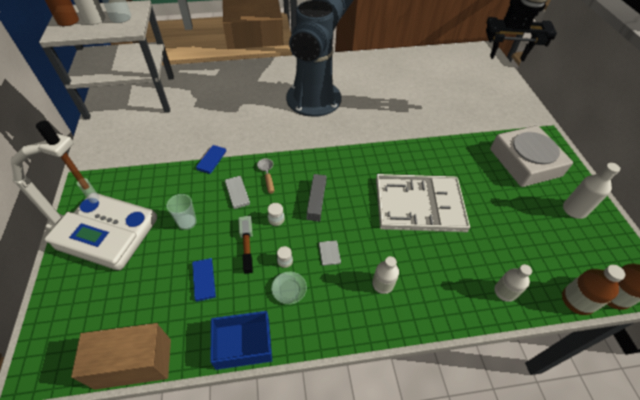

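The top view shows:
- the tray at (193,183)
- the bridge (grey) at (312,207)
- the probe at (397,158), black head up and clear sleeve at (397,180)
- the scoop with the wooden handle at (366,255), which is not the probe

Plate candidates are (404,235) large aluminium, (312,137) small aluminium, and blue ones at (441,128) and (435,295). The one at (404,235) fits best because it is the larger aluminium plate. I'll confirm with an enlarged crop.

Run:
```python
from h import *
im=cv2.imread('pics/top0.png')
a=cv2.resize(im[120:280,130:290],None,fx=2.5,fy=2.5,interpolation=cv2.INTER_CUBIC)
a=cv2.resize(im[112:272,285:425],None,fx=3.6,fy=3.6,interpolation=cv2.INTER_CUBIC)
b=cv2.resize(im[130:235,130:255],None,fx=2.2,fy=2.2,interpolation=cv2.INTER_CUBIC)
c=np.zeros((576,504+275,3),np.uint8);c[:,:504]=a[:576,:504];c[:b.shape[0],504:]=b[:,:275]
cv2.imwrite('pics/crop1.png',c)
hsv=cv2.cvtColor(im,cv2.COLOR_BGR2HSV)
m=((hsv[...,1]<70)&(hsv[...,2]>60)).astype(np.uint8)
m[:, :130]=0
n,l,s,ct=cv2.connectedComponentsWithStats(m)
for i in range(1,n):
    if s[i,4]>150 and s[i,4]<15000 and s[i,1]<280:
        cnt=cv2.findContours((l==i).astype(np.uint8),0,2)[0][0]
        r=cv2.minAreaRect(cnt); print(s[i,4],np.round(r[0],1),np.round(r[1],1),round(r[2],1),px2w('top0.png',cv2.boxPoints(r),0.02).round(3)[:,:2].tolist())
```

```text
728 [144.5  60.1] [41.7 21.8] 41.2 [[0.871, 0.453], [0.917, 0.418], [0.844, 0.33], [0.799, 0.365]]
573 [264.9  89.1] [32.3 21.8] 71.6 [[0.82, 0.113], [0.84, 0.06], [0.758, 0.03], [0.738, 0.083]]
685 [360.9 104.7] [27.3 31.8] 26.6 [[0.731, -0.131], [0.809, -0.167], [0.778, -0.232], [0.701, -0.196]]
503 [311.3 137.1] [19.3 26.3] 3.8 [[0.631, -0.028], [0.7, -0.03], [0.698, -0.081], [0.629, -0.078]]
238 [359.  133.5] [17. 16.] 90.0 [[0.7, -0.157], [0.701, -0.198], [0.656, -0.199], [0.654, -0.157]]
7362 [193.6 182.2] [100.9  74.6] 12.2 [[0.467, 0.383], [0.657, 0.357], [0.609, 0.1], [0.42, 0.131]]
316 [397. 180.] [22. 14.] 90.0 [[0.587, -0.259], [0.588, -0.296], [0.531, -0.296], [0.53, -0.26]]
914 [312.2 206.4] [15.6 58.8] 18.0 [[0.418, -0.022], [0.562, -0.064], [0.551, -0.102], [0.407, -0.06]]
291 [362.9 187.2] [17.9 19.2] 26.6 [[0.525, -0.159], [0.57, -0.18], [0.55, -0.222], [0.505, -0.2]]
594 [468.6 199.6] [35.1 24.5] 5.2 [[0.485, -0.414], [0.548, -0.42], [0.543, -0.51], [0.48, -0.503]]
880 [403.7 233.9] [43.5 20.2] 78.7 [[0.469, -0.259], [0.481, -0.31], [0.374, -0.332], [0.363, -0.282]]
340 [365.8 269.2] [24.6 19.7] 50.7 [[0.337, -0.162], [0.369, -0.2], [0.323, -0.24], [0.291, -0.202]]
```

View pics/crop1.png

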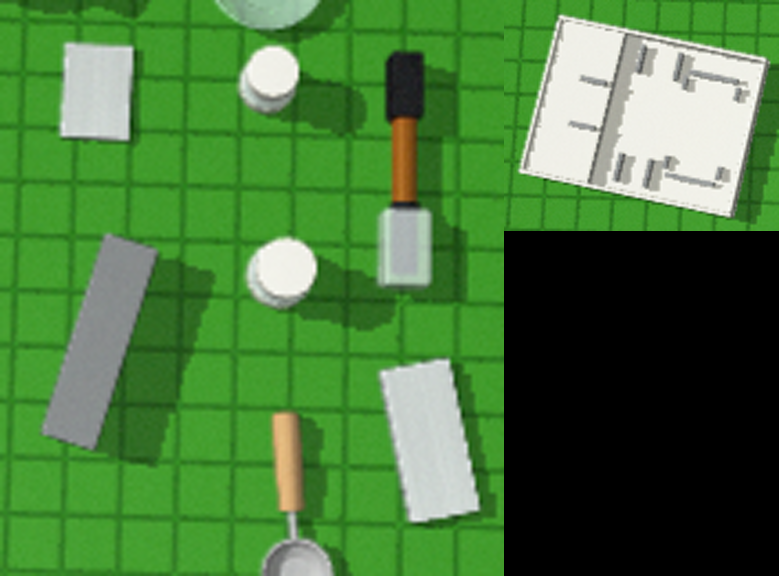

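The crop confirms the large aluminium plate at crop (430,440). It also shows the probe with its sleeve at crop (404,247) pointing toward the robot, and the tray's wider rib pair on the upper (+x world) side. Next I'll fit the poses by projecting box outlines.

```bash
cat >> h.py <<'E'
from scipy.optimize import minimize
U=4
def mask(f,kind='grey'):
    im=cv2.resize(cv2.imread('pics/'+f),None,fx=U,fy=U,interpolation=cv2.INTER_CUBIC).astype(float)
    g=im[...,1]-np.maximum(im[...,0],im[...,2])
    return ((g<0.2*im[...,1]) & (im.max(2)>(0 if kind=='any' else 60))).astype(np.uint8)
def box(cx,cy,lx,ly,z0,z1):
    return np.array([[cx+i*lx/2,cy+j*ly/2,z] for i in(-1,1) for j in(-1,1) for z in(z0,z1)])
MODELS=dict(tray=[box(0,0,.19,.25,0,.024)],plate=[box(0,0,.11,.05,0,.014)],
 bridge=[box(0,0,.148,.04,.026,.038)],
 probe=[box(-.061,0,.048,.024,0,.028),box(-.0035,0,.067,.018,.005,.023),box(.0575,0,.055,.034,0,.028)])
def fit(f,name,p0,z=0,kind='any',crop=20):
    M=mask(f,kind); H,W=M.shape
    def ren(p):
        m=np.zeros((H,W),np.uint8);c,s=np.cos(p[2]),np.sin(p[2])
        for b in MODELS[name]:
            w=np.c_[b[:,0]*c-b[:,1]*s+p[0],b[:,0]*s+b[:,1]*c+p[1],b[:,2]+z]
            uv=(w2px(f,w)+.5)*U-.5
            h=cv2.convexHull(np.round(uv*16).astype(np.int32))
            cv2.fillConvexPoly(m,h,1,shift=4)
        return m
    R0=cv2.dilate(ren(p0),np.ones((2*crop+1,)*2,np.uint8))
    x,y,w,h=cv2.boundingRect(R0)
    Mc=M[y:y+h,x:x+w];Rc=R0[y:y+h,x:x+w]
    cost=lambda q:int(((ren(p0+q*S)[y:y+h,x:x+w]^Mc)&Rc).sum())
    p0=np.array(p0,float);S=np.array([.01,.01,.1])
    best=None
    for k in range(3):
        r=minimize(cost,np.zeros(3),method='Nelder-Mead',options=dict(initial_simplex=np.vstack([np.zeros(3),np.diag([.6,.6,.6])*(1 if k!=1 else -1)]),xatol=.005,fatol=1))
        p0=p0+r.x*S
    return p0,r.fun,int(ren(p0).sum())
E
python3 - <<'E'
from h import *
for n,p,k in (('tray',(.54,.243,-.16),'grey'),('plate',(.42,-.296,.21),'any'),('bridge',(.484,-.06,-.29),'any'),('probe',(.617,-.277,3.13),'any')):
    p,c,a=fit('top0.png',n,p,kind=k); print(n,p.round(4),np.degrees(p[2]).round(2),c,a)
print('beaker rim',px2w('top0.png',[(473,199)],.09),'base',px2w('top0.png',[(461,203)],0))
print(np.array(viewer.camera('wrist')['mount']).round(3))
E
```

```text
tray [ 0.5377  0.2434 -0.1792] -10.27 1199.0 119109
plate [ 0.4219 -0.2986  0.2025] 11.6 617.0 14522
bridge [ 0.4831 -0.0622 -0.2881] -16.51 873.0 15338
probe [ 0.6171 -0.2776  3.1386] 179.83 2381.0 12458
beaker rim [[ 0.50807192 -0.44704282  0.09      ]] base [[ 0.50620566 -0.44893146  0.        ]]
[[-0.    -0.959 -0.283  0.076]
 [ 1.    -0.001  0.     0.001]
 [-0.    -0.283  0.959 -0.203]
 [ 0.     0.     0.     1.   ]]
```

>>> arm_command --delta_rot '[[0,0,-13],[0,0,-26.4],[0,0,-26.4],[0,0,-26.4],[0,0,-26.4],[0,0,-26.4],[0,0,-26.4],[0,0,-26.4],[0,0,-26.4],[0,0,-26.4],[0,0,-26.4],[0,0,-26.4]]' --delta_pos '[[-0.423,-0.265,-0.018],[-0.423,-0.265,-0.018],[-0.423,-0.265,-0.018],[-0.423,-0.265,-0.018],[-0.423,-0.265,-0.018],[-0.423,-0.265,-0.018],[-0.423,-0.265,-0.018],[-0.423,-0.265,-0.018],[-0.423,-0.265,-0.018],[-0.423,-0.265,-0.018],[-0.423,-0.265,-0.018],[-0.423,-0.265,-0.018]]' --gripper '[-1,-1,-1,-1,-1,-1,-1,-1,-1,-1,-1,-1]'

```text
time: 1.15
position: [0.4976, 0.2427, 0.2008]
tool_rot: [-0.101, 0.995, 0.0, -0.0]
ft_force: [0.9, 0.3, 0.0]
grip_width: 0.0868
grip_force: 0.0
```

```bash
cat >> h.py <<'E'
def yaw(o):
    m=R.from_quat(o['tool_rot']).as_matrix(); return np.degrees(np.arctan2(m[1,1],m[0,1]))
def go(xyz,phi):
    o=status.get_obs();m=R.from_quat(o['tool_rot']).as_matrix()
    d=(phi-yaw(o)+180)%360-180
    print('pos',(m.T@(np.array(xyz)-o['position'])).round(4),'rz',round(-d,1),'yaw now',round(yaw(o),2),'t',round(o['time'],2))
E
python3 - <<'E'
from h import *
snap('wrist','w1.png')
p,c,a=fit('w1.png','tray',(.5377,.2434,-.179),kind='grey');print(p.round(4),np.degrees(p[2]),c,a)
go((.422,-.2986,.2),101.6)
im=cv2.imread('pics/w1.png')
t=p;cs,s=np.cos(t[2]),np.sin(t[2])
for X,Y,Z in ((0,-66,6),(59,-66,6),(-59,-66,6),(0,-37,6),(0,-95,6),(65,20,16),(65,-20,16),(-65,15,16),(-65,-15,16),(-24,66,28),(24,66,28)):
    X,Y,Z=X/1e3,Y/1e3,Z/1e3
    u=w2px('w1.png',[[X*cs-Y*s+t[0],X*s+Y*cs+t[1],Z]])[0]; cv2.circle(im,tuple(int(v) for v in u.round()),2,(0,0,255),-1)
cv2.imwrite('pics/w1a.png',im)
E
```

```text
[ 0.5391  0.242  -0.1793] -10.270525938424488 17695.0 409191
pos [ 0.1872 -0.5087  0.003 ] rz -0.2 yaw now 101.36 t 1.2
```

View pics/w1a.png

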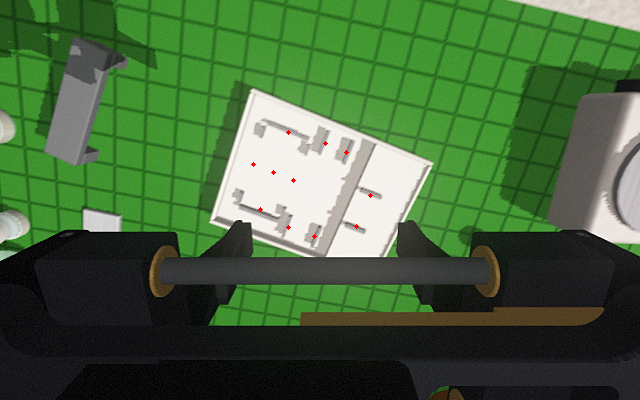

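The red model points land on the pocket, the channel ribs and the stops, so the tray pose is good at about (0.5387, 0.2424, -10.27°). Now to the plate.

>>> arm_command --delta_rot '[[0,0,0],[0,0,0],[0,0,0],[0,0,0],[0,0,0],[0,0,0],[0,0,0],[0,0,0],[0,0,0],[0,0,0],[0,0,0],[0,0,0]]' --delta_pos '[[0.187,-0.509,0.04],[0.187,-0.509,0.04],[0.187,-0.509,0.04],[0.187,-0.509,0.04],[0.187,-0.509,0.04],[0.187,-0.509,0.04],[0.187,-0.509,0.04],[0.187,-0.509,0.04],[0.187,-0.509,0.04],[0.187,-0.509,0.04],[0.187,-0.509,0.04],[0.187,-0.509,0.04]]' --gripper '[-1,-1,-1,-1,-1,-1,-1,-1,-1,-1,-1,-1]'

```text
time: 2.2
position: [0.4219, -0.2503, 0.1639]
tool_rot: [-0.101, 0.995, 0.0, 0.0]
ft_force: [1.5, -0.5, 0.2]
grip_width: 0.0868
grip_force: 0.0
```

>>> arm_command --delta_rot '[[0,0,0],[0,0,0],[0,0,0]]' --delta_pos '[[0,0,0],[0,0,0],[0,0,0]]' --gripper '[-1,-1,-1]'

```text
time: 2.45
position: [0.4221, -0.2479, 0.1637]
tool_rot: [-0.101, 0.995, 0.001, -0.0]
ft_force: [-0.8, 1.0, -1.3]
grip_width: 0.0871
grip_force: 0.0
```

Run:
```python
from h import *
snap('wrist','w2.png')
print(status.get_obs()['position'])
p,c,a=fit('w2.png','plate',(.4219,-.2986,.2025));print(p.round(4),np.degrees(p[2]),c,a)
go((p[0],p[1],.003),np.degrees(p[2])+90)
```

```text
[ 0.42228527 -0.24720927  0.16378269]
[ 0.4221 -0.2987  0.2087] 11.957610542278685 776.0 61555
pos [ 0.0105 -0.0507  0.1607] rz -0.3 yaw now 101.65 t 2.5
```

>>> arm_command --delta_rot '[[0,0,0],[0,0,0],[0,0,0],[0,0,0],[0,0,0],[0,0,0],[0,0,0],[0,0,0],[0,0,0],[0,0,0],[0,0,0],[0,0,0]]' --delta_pos '[[0.0105,-0.0507,0.04],[0.0105,-0.0507,0.08],[0.0105,-0.0507,0.11],[0.0105,-0.0507,0.14],[0.0105,-0.0507,0.155],[0.0105,-0.0507,0.16],[0.0105,-0.0507,0.16],[0.0105,-0.0507,0.16],[0.0105,-0.0507,0.16],[0.0105,-0.0507,0.16],[0.0105,-0.0507,0.16],[0.0105,-0.0507,0.16]]' --gripper '[-1,-1,-1,-1,-1,-1,-1,1,1,1,1,1]' --grip_force 30

```text
time: 3.5
position: [0.4232, -0.3009, 0.0051]
tool_rot: [-0.101, 0.995, -0.001, 0.001]
ft_force: [-0.3, 0.4, -0.7]
grip_width: 0.0615
grip_force: 0.0
```

Run:
```python
from h import *
o=status.get_obs();print(o['position'],o['grip_width'],o['grip_force'])
t=np.array((.5387,.2424));a=np.radians(-10.27);h=t+np.array([np.sin(a),-np.cos(a)])*.066*1
h=t+np.array([-(-.066)*np.sin(a),-.066*np.cos(a)]);print(h)
go((h[0],h[1],.10),79.73)
```

```text
[ 0.42317537 -0.30087647  0.00511064] 0.06145940517145479 0.0
[0.52693306 0.17745742]
pos [-0.1982  0.4474 -0.0955] rz 21.9 yaw now 101.63 t 3.5
```

>>> arm_command --delta_rot '[[0,0,0],[0,0,0],[0,0,0],[0,0,0],[0,0,0],[0,0,0],[0,0,0],[0,0,0]]' --delta_pos '[[0,0,0],[0,0,0],[0,0,0],[0,0,0],[0,0,-0.02],[0,0,-0.05],[0,0,-0.09],[0,0,-0.1]]' --gripper '[1,1,1,1,1,1,1,1]'

```text
time: 4.17
position: [0.4248, -0.3027, 0.1085]
tool_rot: [-0.101, 0.995, -0.003, 0.002]
ft_force: [1.3, -0.6, 0.3]
grip_width: 0.0084
grip_force: 0.0
```

Run:
```python
from h import *
o=status.get_obs();print(o['position'],o['grip_width'],o['grip_force'])
go((.5269,.1775,.10),79.73)
```

```text
[ 0.42483279 -0.30270503  0.10848123] 0.008416098926406993 0.0
pos [-0.1968  0.4498  0.0061] rz 21.9 yaw now 101.64 t 4.17
```

Run:
```python
from h import *
snap('wrist','w3.png'); snap('top','top1.png')
im=cv2.imread('pics/w3.png');t=cv2.resize(cv2.imread('pics/top1.png')[180:300,340:500],(640,480))
cv2.imwrite('pics/c3.png',np.hstack([cv2.resize(im,(480,300)),cv2.resize(t,(320,240))[:, :].repeat(1,0).copy() if 0 else np.pad(cv2.resize(t,(320,240)),((0,60),(0,0),(0,0)))]))
```

```text
(no output)
```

View pics/c3.png

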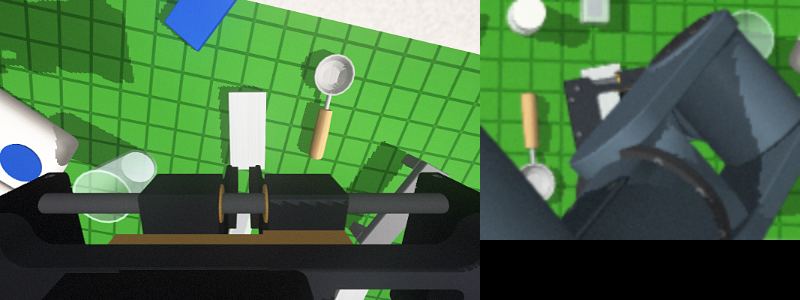

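The wrist view shows the plate still on the bench under the closed fingers at about (248,130). I lifted before the grip force had built up. I'll re-measure and grip again, checking the force before lifting.

Run:
```python
from h import *
# w3: fingers hide the lower part; seed and fit
for p0 in ((.4221,-.2987,.2087),(.42,-.303,.2)):
    p,c,a=fit('w3.png','plate',p0);print(p.round(4),np.degrees(p[2]),c,a)
im=cv2.imread('pics/w3.png');g=im[...,1].astype(int)-np.maximum(im[...,0],im[...,2])
for r in (135,160,185,205):
    row=im[r,270:400].min(1); k=np.where(row>150)[0]; 
    e=px2w('w3.png',[(270+k[0]-.5,r),(270+k[-1]+.5,r)],.014); print(r,270+k[0],270+k[-1],e[:,:2].round(4).tolist())
print(status.get_obs()['grip_width'])
```

```text
[ 0.4223 -0.2984  0.209 ] 11.975941829777033 3395.0 81033
[ 0.4223 -0.2985  0.2092] 11.984763888941572 2292.0 81037
135 305 354 [[0.3851, -0.3316], [0.375, -0.2829]]
160 306 353 [[0.4097, -0.326], [0.3998, -0.2781]]
185 306 353 [[0.4358, -0.3212], [0.4256, -0.272]]
205 307 352 [[0.4574, -0.316], [0.4474, -0.268]]
0.0031031929185164043
```

>>> arm_command --delta_rot '[[0,0,0],[0,0,0],[0,0,0],[0,0,0],[0,0,0],[0,0,0],[0,0,0],[0,0,0],[0,0,0],[0,0,0],[0,0,0],[0,0,0]]' --delta_pos '[[0,0,0],[0,0,0],[0,0,0],[0,0,0],[0,0,0],[0,0,0],[0,0,0],[0,0,0],[0,0,0],[0,0,0],[0,0,0],[0,0,0]]' --gripper '[-0.6,-0.6,-0.6,-0.6,-0.6,-0.6,-0.6,-0.6,-0.6,-0.6,-0.6,-0.6]'

```text
time: 5.27
position: [0.4227, -0.3004, 0.1041]
tool_rot: [-0.101, 0.995, -0.0, 0.0]
ft_force: [0.1, 1.0, 0.7]
grip_width: 0.068
grip_force: 0.0
```

Run:
```python
from h import *
print(status.get_obs()['grip_width'],status.get_obs()['position'])
go((.4223,-.2985,.002),101.98)
```

```text
0.06801105366577997 [ 0.42267806 -0.30042833  0.10413466]
pos [-0.      0.002   0.1021] rz -0.3 yaw now 101.63 t 5.27
```

>>> arm_command --delta_rot '[[0,0,0],[0,0,0],[0,0,0],[0,0,0],[0,0,0],[0,0,0],[0,0,0],[0,0,0],[0,0,0],[0,0,0],[0,0,0],[0,0,0]]' --delta_pos '[[0,0.002,0.04],[0,0.002,0.075],[0,0.002,0.095],[0,0.002,0.102],[0,0.002,0.102],[0,0.002,0.102],[0,0.002,0.102],[0,0.002,0.102],[0,0.002,0.102],[0,0.002,0.102],[0,0.002,0.102],[0,0.002,0.102]]' --gripper '[-0.6,-0.6,-0.6,-0.6,-0.6,1,1,1,1,1,1,1]' --grip_force 40

```text
time: 6.27
position: [0.4224, -0.2986, 0.0025]
tool_rot: [-0.101, 0.995, -0.0, 0.0]
ft_force: [0.9, 0.8, -0.3]
grip_width: 0.0313
grip_force: 0.0
```

>>> arm_command --delta_rot '[[0,0,0],[0,0,0],[0,0,0]]' --delta_pos '[[0,0,0],[0,0,0],[0,0,0]]' --gripper '[1,1,1]'

```text
time: 6.52
position: [0.4222, -0.2984, 0.002]
tool_rot: [-0.101, 0.995, 0.0, -0.0]
ft_force: [-0.7, -0.1, 0.3]
grip_width: 0.0108
grip_force: 0.0
```

The fingers closed right through with no contact, so I need to look before doing anything else.

Run:
```python
from h import *
snap('wrist','w4.png'); snap('scene','s4.png')
w=cv2.resize(cv2.imread('pics/w4.png')[60:300,160:480],(400,300)); s=cv2.resize(cv2.imread('pics/s4.png')[120:270,140:340],(400,300),interpolation=cv2.INTER_CUBIC)
cv2.imwrite('pics/c4.png',np.hstack([w,s]))
o=status.get_obs();print(o['position'],o['grip_width'],w2px('w4.png',[o['position']]),w2px('s4.png',[o['position']]))
```

```text
[ 0.42218858 -0.29837056  0.00198136] 0.003963517183503045 [[324.26465455 210.92995118]] [[237.31401556 192.93566047]]
```

View pics/c4.png

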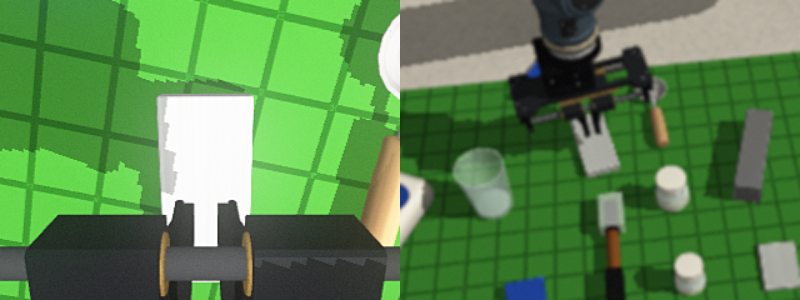

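Run:
```python
from h import *
d=np.load('pics/w4.png.npz');print(d['k'],d['P'].round(3))
im=cv2.imread('pics/w4.png')
for r in (150,170,190):
    row=im[r,250:400].min(1);k=np.where(row>120)[0];e=px2w('w4.png',[(250+k[0]-.5,r),(250+k[-1]+.5,r)],.014);print(r,250+k[0],250+k[-1],np.linalg.norm(e[0]-e[1]).round(4))
o=status.get_obs();m=R.from_quat(o['tool_rot']).as_matrix()
for b in (0,.01,.02,.03):
  for x in (-.0095,.0095): print(b,x,w2px('w4.png',[o['position']+m@np.array([x,0,-b])]).round(0))
print(o['ft_force'],o['joint_torque'].round(1))
cv2.imwrite('pics/c5.png',cv2.resize(im[170:270,260:390],(780,600),interpolation=cv2.INTER_CUBIC))
```

```text
[295.17321103 295.17321103 324.24511021 189.43915617] [[-0.201  0.94   0.277  0.348]
 [ 0.98   0.193  0.057 -0.314]
 [ 0.     0.283 -0.959  0.205]
 [ 0.     0.     0.     1.   ]]
150 286 362 0.05
170 287 361 0.0496
190 287 361 0.0506
0 -0.0095 [[324. 223.]]
0 0.0095 [[324. 199.]]
0.01 -0.0095 [[324. 228.]]
0.01 0.0095 [[324. 203.]]
0.02 -0.0095 [[324. 235.]]
0.02 0.0095 [[324. 208.]]
0.03 -0.0095 [[324. 241.]]
0.03 0.0095 [[324. 214.]]
[ 0.35268599 -0.1274095  -0.76324198] [  0.  -40.4  -7.5  -0.    0.    0. ]
```

View pics/c5.png

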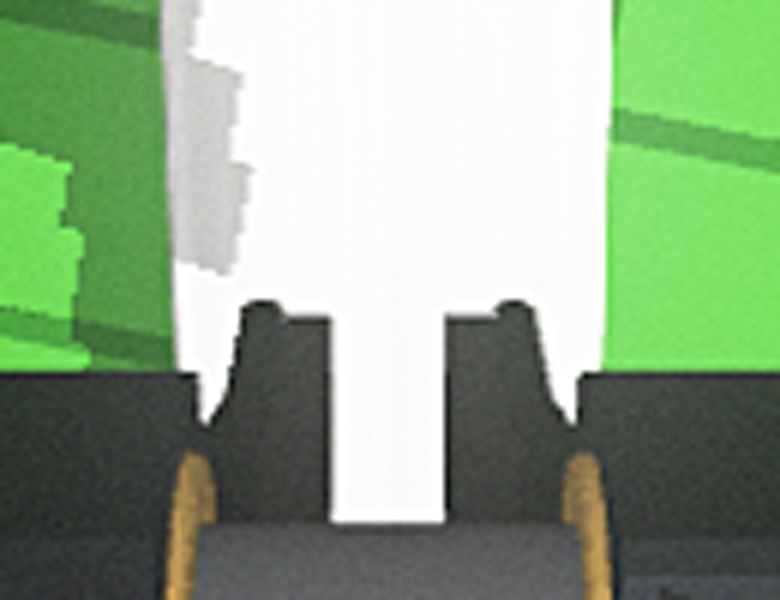

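Both views put the finger ends about 20 mm above the reported TCP. In the wrist view the tips are at row 222, where row 211 was expected for the TCP. In the scene view they sit about 5 px high. So the fingers closed above the plate. I'll open them and descend in small guarded steps, watching the force.

>>> arm_command --delta_rot '[[0,0,0],[0,0,0],[0,0,0],[0,0,0],[0,0,0],[0,0,0],[0,0,0],[0,0,0],[0,0,0],[0,0,0],[0,0,0],[0,0,0]]' --delta_pos '[[0,0,0],[0,0,0],[0,0,0],[0,0,0],[0,0,0],[0,0,0],[0,0,0],[0,0,0],[0,0,0],[0,0,0],[0,0,0],[0,0,0]]' --gripper '[-0.6,-0.6,-0.6,-0.6,-0.6,-0.6,-0.6,-0.6,-0.6,-0.6,-0.6,-0.6]'

```text
time: 7.62
position: [0.4223, -0.2984, 0.0021]
tool_rot: [-0.101, 0.995, -0.0, -0.0]
ft_force: [0.5, -0.1, -0.5]
grip_width: 0.0687
grip_force: 0.0
```

>>> arm_command --delta_rot '[[0,0,0],[0,0,0],[0,0,0],[0,0,0]]' --delta_pos '[[0,0,0.003],[0,0,0.006],[0,0,0.008],[0,0,0.008]]' --gripper '[-0.6,-0.6,-0.6,-0.6]'

```text
time: 7.95
position: [0.4219, -0.2981, -0.0066]
tool_rot: [-0.101, 0.995, 0.0, -0.0]
ft_force: [0.8, 0.3, -0.5]
grip_width: 0.0693
grip_force: 0.0
```

Reported z is −6.6 mm with no contact, which confirms the offset. I'll continue down.

>>> arm_command --delta_rot '[[0,0,0],[0,0,0],[0,0,0],[0,0,0]]' --delta_pos '[[0,0,0.003],[0,0,0.005],[0,0,0.007],[0,0,0.007]]' --gripper '[-0.6,-0.6,-0.6,-0.6]'

```text
time: 8.28
position: [0.422, -0.2982, -0.0134]
tool_rot: [-0.101, 0.995, 0.0, -0.0]
ft_force: [0.4, -0.1, -0.5]
grip_width: 0.0696
grip_force: 0.0
```

Run:
```python
from h import *
snap('scene','s5.png');o=status.get_obs();print(o['position'],o['ft_force'],w2px('s5.png',[o['position']]))
s=cv2.imread('pics/s5.png')[150:215,195:285]
cv2.imwrite('pics/c6.png',cv2.resize(s,(765,552),interpolation=cv2.INTER_CUBIC))
```

```text
[ 0.42212811 -0.29828866 -0.01320548] [-1.04862992 -0.18906466  0.26422698] [[238.01978013 195.96274935]]
```

View pics/c6.png

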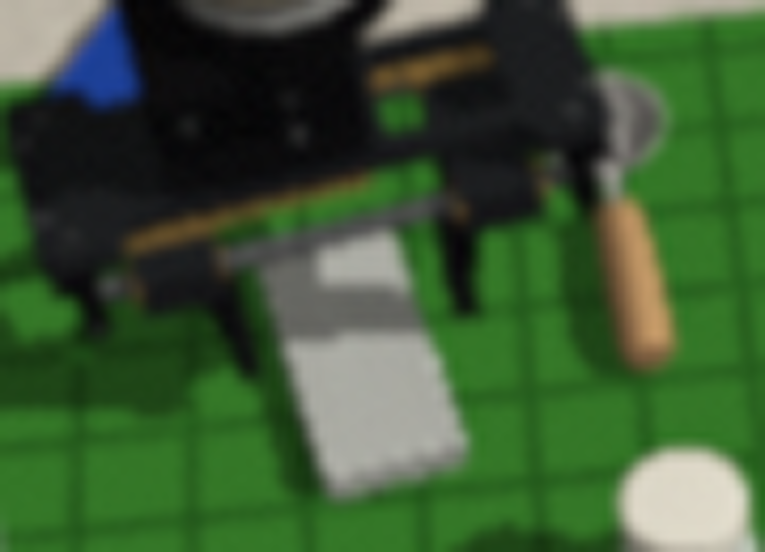

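The tips now straddle the plate at crop (255,378) and (470,310) but are still above the bench. I'll lower a bit more, guarded.

>>> arm_command --delta_rot '[[0,0,0],[0,0,0],[0,0,0]]' --delta_pos '[[0,0,0.002],[0,0,0.003],[0,0,0.003]]' --gripper '[-0.6,-0.6,-0.6]'

```text
time: 8.58
position: [0.4222, -0.2983, -0.0161]
tool_rot: [-0.101, 0.995, 0.0, -0.0]
ft_force: [-0.6, -0.7, -0.2]
grip_width: 0.0698
grip_force: 0.0
```

>>> arm_command --delta_rot '[[0,0,0],[0,0,0],[0,0,0],[0,0,0],[0,0,0],[0,0,0],[0,0,0]]' --delta_pos '[[0,0,0],[0,0,0],[0,0,0],[0,0,0],[0,0,0],[0,0,0],[0,0,0]]' --gripper '[1,1,1,1,1,1,1]'

```text
time: 9.17
position: [0.4223, -0.2985, -0.0159]
tool_rot: [-0.101, 0.995, -0.0, 0.0]
ft_force: [0.1, 1.0, 0.7]
grip_width: 0.031
grip_force: 0.0
```

Run:
```python
from h import *
o=status.get_obs();m=R.from_quat(o['tool_rot']).as_matrix();p=np.array([.4221,-.2983,-.0132])
for b in (0,.02,.03,.04,.05): print(b,[w2px('s5.png',[p+m@np.array([0,s*.04,-b])]).round(1).tolist()[0] for s in(-1,1)])
p=np.array([.4222,-.2984,.002])
for b in (.03,.04,.05,.07): print(b,[(x,w2px('w4.png',[p+m@np.array([x,.01,-b])]).round(1).tolist()[0]) for x in(0,.0095,.0375)])
```

```text
0 [[225.3, 199.4], [250.6, 192.6]]
0.02 [[224.2, 195.4], [249.9, 188.5]]
0.03 [[223.6, 193.3], [249.5, 186.5]]
0.04 [[223.1, 191.3], [249.1, 184.4]]
0.05 [[222.5, 189.2], [248.7, 182.3]]
0.03 [(0, [340.0, 227.6]), (0.0095, [340.2, 213.6]), (0.0375, [340.9, 169.8])]
0.04 [(0, [340.8, 234.3]), (0.0095, [341.1, 219.7]), (0.0375, [341.8, 173.7])]
0.05 [(0, [341.8, 241.8]), (0.0095, [342.0, 226.4]), (0.0375, [342.9, 178.0])]
0.07 [(0, [344.0, 259.8]), (0.0095, [344.4, 242.7]), (0.0375, [345.5, 188.5])]
```

>>> arm_command --delta_rot '[[0,0,0],[0,0,0],[0,0,0],[0,0,0],[0,0,0],[0,0,0],[0,0,0],[0,0,0]]' --delta_pos '[[0,0,0],[0,0,0],[0,0,0],[0,0,0],[0,0,0],[0,0,0],[0,0,0],[0,0,0]]' --gripper '[-0.6,-0.6,-0.6,-0.6,-0.6,-0.6,-0.6,-0.6]'

```text
time: 9.83
position: [0.4222, -0.2984, -0.0159]
tool_rot: [-0.101, 0.995, -0.0, 0.0]
ft_force: [0.2, -0.3, 0.6]
grip_width: 0.0684
grip_force: 0.0
```

>>> arm_command --delta_rot '[[0,0,0],[0,0,0],[0,0,0]]' --delta_pos '[[0,0,0.003],[0,0,0.006],[0,0,0.006]]' --gripper '[-0.6,-0.6,-0.6]'

```text
time: 10.08
position: [0.4219, -0.2981, -0.0225]
tool_rot: [-0.101, 0.995, 0.0, -0.0]
ft_force: [-0.3, -0.2, -0.2]
grip_width: 0.0693
grip_force: 0.0
```

>>> arm_command --delta_rot '[[0,0,0],[0,0,0],[0,0,0]]' --delta_pos '[[0,0,0.002],[0,0,0.004],[0,0,0.004]]' --gripper '[-0.6,-0.6,-0.6]'

```text
time: 10.33
position: [0.422, -0.2982, -0.0264]
tool_rot: [-0.101, 0.995, 0.0, -0.0]
ft_force: [-0.6, 0.1, 0.3]
grip_width: 0.0696
grip_force: 0.0
```

>>> arm_command --delta_rot '[[0,0,0],[0,0,0],[0,0,0],[0,0,0],[0,0,0],[0,0,0],[0,0,0]]' --delta_pos '[[0,0,0],[0,0,0],[0,0,0],[0,0,0],[0,0,0],[0,0,0],[0,0,0]]' --gripper '[1,1,1,1,1,1,1]'

```text
time: 10.92
position: [0.4225, -0.2985, -0.0251]
tool_rot: [-0.101, 0.995, -0.0, 0.0]
ft_force: [0.8, 1.4, 6.1]
grip_width: 0.0307
grip_force: 3.1
```

At z = −25 mm the tips only just pressed on the plate's top (Fz 6 N at 14 mm height). So the true finger ends are about 39 mm behind the reported TCP, which agrees with the wrist-view estimate. I'll use that offset: lift, open, and go down to z ≈ −36 mm.

>>> arm_command --delta_rot '[[0,0,0],[0,0,0],[0,0,0],[0,0,0],[0,0,0],[0,0,0],[0,0,0],[0,0,0],[0,0,0],[0,0,0],[0,0,0]]' --delta_pos '[[0,0,-0.006],[0,0,-0.006],[0,0,-0.006],[0,0,-0.006],[0,0,-0.006],[0,0,-0.006],[0,0,-0.006],[0,0,-0.006],[0,0,-0.006],[0,0,-0.003],[0,0,0]]' --gripper '[1,-0.6,-0.6,-0.6,-0.6,-0.6,-0.6,-0.6,-0.6,-0.6,-0.6]'

```text
time: 11.83
position: [0.4224, -0.2985, -0.0261]
tool_rot: [-0.101, 0.995, -0.0, 0.0]
ft_force: [-0.1, -0.1, -0.0]
grip_width: 0.069
grip_force: 0.0
```

>>> arm_command --delta_rot '[[0,0,0],[0,0,0],[0,0,0],[0,0,0]]' --delta_pos '[[0,0,0.003],[0,0,0.006],[0,0,0.008],[0,0,0.008]]' --gripper '[-0.6,-0.6,-0.6,-0.6]'

```text
time: 12.17
position: [0.422, -0.2981, -0.0346]
tool_rot: [-0.101, 0.995, 0.0, -0.0]
ft_force: [0.3, -0.4, -0.2]
grip_width: 0.0695
grip_force: 0.0
```

Run:
```python
from h import *
snap('wrist','w6.png');p,c,a=fit('w6.png','plate',(.4223,-.2985,.209));print(p.round(4),np.degrees(p[2]),c,a)
o=status.get_obs();print(o['position'],o['ft_force'])
```

```text
[ 0.4223 -0.2984  0.2102] 12.04335042739686 14262.0 252258
[ 0.42204411 -0.29823426 -0.03433458] [-0.89112903  0.04721938 -0.75642265]
```

>>> arm_command --delta_rot '[[0,0,0],[0,0,0],[0,0,0],[0,0,0],[0,0,0],[0,0,0],[0,0,0],[0,0,0]]' --delta_pos '[[0,0,0.002],[0,0,0.002],[0,0,0.002],[0,0,0.002],[0,0,0.002],[0,0,0.002],[0,0,0.002],[0,0,0.002]]' --gripper '[-0.6,1,1,1,1,1,1,1]' --grip_force 30

```text
time: 12.88
position: [0.4223, -0.2985, -0.0358]
tool_rot: [-0.101, 0.995, -0.0, 0.0]
ft_force: [-1.1, -0.4, 0.0]
grip_width: 0.0495
grip_force: 30.0
```

Gripped at 49.5 mm with 30 N. Lifting, then going over the pocket.

>>> arm_command --delta_rot '[[0,0,0],[0,0,0],[0,0,0],[0,0,0],[0,0,0]]' --delta_pos '[[0,0,-0.02],[0,0,-0.05],[0,0,-0.085],[0,0,-0.1],[0,0,-0.1]]' --gripper '[1,1,1,1,1]'

```text
time: 13.3
position: [0.4242, -0.3004, 0.0674]
tool_rot: [-0.101, 0.995, -0.003, 0.002]
ft_force: [-0.4, -0.0, -1.8]
grip_width: 0.0496
grip_force: 30.0
```

Run:
```python
from h import *
go((.5269,.1775,.064),79.73);print(status.get_obs()['grip_width'])
```

```text
pos [-0.1971  0.4473  0.0012] rz 21.9 yaw now 101.64 t 13.3
0.04957552734058192
```

>>> arm_command --delta_rot '[[0,0,5],[0,0,10],[0,0,15],[0,0,20],[0,0,21.9],[0,0,21.9],[0,0,21.9],[0,0,21.9],[0,0,21.9],[0,0,21.9],[0,0,21.9],[0,0,21.9]]' --delta_pos '[[-0.01,0.03,0],[-0.03,0.068,0],[-0.046,0.105,0],[-0.063,0.143,0],[-0.079,0.18,0],[-0.096,0.218,0],[-0.112,0.255,0],[-0.129,0.293,0],[-0.146,0.331,0],[-0.163,0.37,0],[-0.18,0.41,0],[-0.197,0.447,0]]' --gripper '[1,1,1,1,1,1,1,1,1,1,1,1]'

```text
time: 14.3
position: [0.5231, 0.1794, 0.0622]
tool_rot: [0.089, 0.996, -0.0, -0.002]
ft_force: [1.1, -1.0, -1.1]
grip_width: 0.0495
grip_force: 30.0
```

>>> arm_command --delta_rot '[[0,0,0],[0,0,0],[0,0,0],[0,0,0]]' --delta_pos '[[0,0,0],[0,0,0],[0,0,0],[0,0,0]]' --gripper '[1,1,1,1]'

```text
time: 14.63
position: [0.5234, 0.1762, 0.063]
tool_rot: [0.09, 0.996, -0.0, -0.001]
ft_force: [-0.2, 0.1, -2.0]
grip_width: 0.0498
grip_force: 30.0
```

Run:
```python
from h import *
o=status.get_obs();print(o['position'],o['grip_width'])
snap('wrist','w7.png')
p,c,a=fit('w7.png','plate',(.5269,.1775,-.179),z=o['position'][2]+.0358);print('held',p.round(4),np.degrees(p[2]),c,a)
go((.5269,.1775,-.0358+.0065),79.73)
```

```text
[0.52339815 0.17618617 0.06298355] 0.049760807718765204
held [ 0.5239  0.177  -0.1801] -10.319589425826852 39622.0 255919
pos [-0.003   0.0022  0.0926] rz -0.1 yaw now 79.62 t 14.68
```

>>> arm_command --delta_rot '[[0,0,0],[0,0,0],[0,0,0],[0,0,0],[0,0,0]]' --delta_pos '[[-0.003,0.0022,0.02],[-0.003,0.0022,0.045],[-0.003,0.0022,0.065],[-0.003,0.0022,0.07],[-0.003,0.0022,0.07]]' --gripper '[1,1,1,1,1]'

```text
time: 15.1
position: [0.5265, 0.1775, -0.0074]
tool_rot: [0.091, 0.996, -0.0, -0.002]
ft_force: [0.2, 0.7, -0.9]
grip_width: 0.0495
grip_force: 30.0
```

Run:
```python
from h import *
go((.5269,.1775,-.0358+.0065),79.73);
```

```text
pos [-0.0005  0.0001  0.0219] rz -0.1 yaw now 79.6 t 15.1
```

>>> arm_command --delta_rot '[[0,0,0],[0,0,0],[0,0,0],[0,0,0],[0,0,0]]' --delta_pos '[[0,0,0.007],[0,0,0.014],[0,0,0.019],[0,0,0.022],[0,0,0.022]]' --gripper '[1,1,1,1,1]'

```text
time: 15.52
position: [0.5277, 0.1791, -0.0283]
tool_rot: [0.089, 0.996, -0.0, -0.0]
ft_force: [-0.1, 0.0, -2.8]
grip_width: 0.0498
grip_force: 30.0
```

>>> arm_command --delta_rot '[[0,0,0],[0,0,0],[0,0,0]]' --delta_pos '[[0,0,0.001],[0,0,0.002],[0,0,0.002]]' --gripper '[1,1,1]'

```text
time: 15.77
position: [0.5283, 0.1792, -0.0298]
tool_rot: [0.089, 0.996, 0.0, 0.0]
ft_force: [-0.4, 0.5, -1.8]
grip_width: 0.0497
grip_force: 30.0
```

>>> arm_command --delta_rot '[[0,0,0],[0,0,0],[0,0,0],[0,0,0],[0,0,0],[0,0,0],[0,0,0]]' --delta_pos '[[0.0011,-0.0019,0.0005],[0.0011,-0.0019,0.0005],[0.0011,-0.0019,0.0005],[0.0011,-0.0019,0.0005],[0.0011,-0.0019,0.0005],[0.0011,-0.0019,0.0005],[0.0011,-0.0019,0.0005]]' --gripper '[1,1,-0.43,-0.43,-0.43,-0.43,-0.43]'

```text
time: 16.35
position: [0.5263, 0.1773, -0.0306]
tool_rot: [0.09, 0.996, -0.0, -0.0]
ft_force: [1.6, -0.7, 0.5]
grip_width: 0.0615
grip_force: 0.0
```

>>> arm_command --delta_rot '[[0,0,0],[0,0,0],[0,0,0],[0,0,0],[0,0,0],[0,0,0]]' --delta_pos '[[0,0,-0.02],[0,0,-0.06],[0,0,-0.1],[0,0,-0.12],[0,0,-0.12],[0,0,-0.12]]' --gripper '[-0.43,-0.43,-0.43,-0.2,-0.2,-0.2]'

```text
time: 16.85
position: [0.5274, 0.1775, 0.0908]
tool_rot: [0.089, 0.996, 0.0, 0.001]
ft_force: [-0.5, -0.3, -0.3]
grip_width: 0.0539
grip_force: 0.0
```

Run:
```python
from h import *
o=status.get_obs();print(o['position'],o['grip_width'])
snap('wrist','w8.png')
im=cv2.imread('pics/w8.png')
def tr(P,t=(.5387,.2424,np.radians(-10.27))):
    c,s=np.cos(t[2]),np.sin(t[2]);P=np.array(P)/1e3
    return np.c_[P[:,0]*c-P[:,1]*s+t[0],P[:,0]*s+P[:,1]*c+t[1],P[:,2]]
u=w2px('w8.png',tr([(-55,-91,20),(55,-91,20),(55,-41,20),(-55,-41,20)]))
cv2.polylines(im,[np.round(u*16).astype(np.int32)],True,(0,0,255),1,shift=4)
cv2.imwrite('pics/c8.png',cv2.resize(im[60:260,200:460],(780,600),interpolation=cv2.INTER_CUBIC))
go((.617,-.2776,.1),89.8)
```

```text
[0.52737354 0.17746366 0.09081603] 0.053881285939172706
pos [-0.1706 -0.4314 -0.0106] rz -10.1 yaw now 79.73 t 16.9
```

View pics/c8.png

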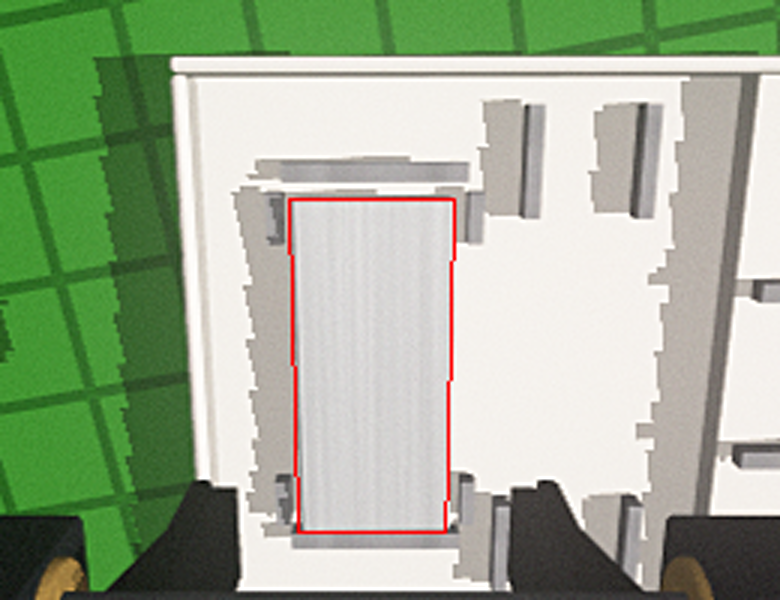

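The plate lies exactly on the predicted home outline (red) inside its ribs. Next is the probe.

>>> arm_command --delta_rot '[[0,0,-5],[0,0,-10.1],[0,0,-10.1],[0,0,-10.1],[0,0,-10.1],[0,0,-10.1],[0,0,-10.1],[0,0,-10.1],[0,0,-10.1],[0,0,-10.1],[0,0,-10.1],[0,0,-10.1]]' --delta_pos '[[-0.1706,-0.4314,-0.01],[-0.1706,-0.4314,-0.01],[-0.1706,-0.4314,-0.01],[-0.1706,-0.4314,-0.01],[-0.1706,-0.4314,-0.01],[-0.1706,-0.4314,-0.01],[-0.1706,-0.4314,-0.01],[-0.1706,-0.4314,-0.01],[-0.1706,-0.4314,-0.01],[-0.1706,-0.4314,-0.01],[-0.1706,-0.4314,-0.01],[-0.1706,-0.4314,-0.01]]' --gripper '[-0.2,-0.2,-0.2,-0.2,-0.2,-0.2,-0.2,-0.2,-0.2,-0.2,-0.2,-0.2]'

```text
time: 17.9
position: [0.6181, -0.2857, 0.0972]
tool_rot: [0.004, 1.0, -0.002, 0.0]
ft_force: [1.3, -0.5, 0.6]
grip_width: 0.0524
grip_force: 0.0
```

>>> arm_command --delta_rot '[[0,0,0],[0,0,0],[0,0,0]]' --delta_pos '[[0,0,0],[0,0,0],[0,0,0]]' --gripper '[-0.2,-0.2,-0.2]'

```text
time: 18.15
position: [0.616, -0.2751, 0.0977]
tool_rot: [0.001, 1.0, 0.002, -0.002]
ft_force: [0.1, -0.6, -0.0]
grip_width: 0.052
grip_force: 0.0
```

Run:
```python
from h import *
o=status.get_obs();print(o['position'],o['grip_width'])
snap('wrist','w9.png')
p,c,a=fit('w9.png','probe',(.617,-.2776,3.138),crop=12);print(p.round(4),np.degrees(p[2]),c,a)
im=cv2.imread('pics/w9.png');g=im[...,1].astype(int)-np.maximum(im[...,0],im[...,2])
m=g<.2*im[...,1]
# cross-section edges along probe
for X in (.02,.0,-.02,.06,.075,.045):
    P=np.array([[.617-X,-.2776,.014]]);u=w2px('w9.png',P)[0];r=int(round(u[1]))
    if 0<=r<400:
        k=int(round(u[0]));l=k
        while l>0 and m[r,l]:l-=1
        q=k
        while q<639 and m[r,q]:q+=1
        z=.014 if X<.03 else .028
        e=px2w('w9.png',[(l+.5,r),(q-.5,r)],z);print(X,u.round(0),l,q,e[:,:2].round(4).tolist(),e.mean(0).round(4))
# sleeve end (toward robot)
u=w2px('w9.png',[[.617-.06,-.2776,.028]])[0];c=int(u[0]);r=int(u[1])
while m[r,c]:r-=1
print('sleeve end',px2w('w9.png',[(c,r+.5)],.028))
go((.617,-.2776,-.036),89.8)
```

```text
[ 0.61604497 -0.27512922  0.0976937 ] 0.051971001823475575
[ 0.6156 -0.278   3.1432] 180.0893280930423 13830.0 75009
0.02 [321. 163.] 311 330 [[0.5967, -0.2871], [0.5968, -0.2693]] [ 0.5967 -0.2782  0.014 ]
0.0 [321. 183.] 311 330 [[0.6171, -0.2874], [0.6172, -0.2693]] [ 0.6171 -0.2783  0.014 ]
-0.02 [321. 202.] 311 330 [[0.6373, -0.2877], [0.6373, -0.2692]] [ 0.6373 -0.2785  0.014 ]
0.06 [321. 122.] 301 339 [[0.5564, -0.295], [0.5564, -0.2616]] [ 0.5564 -0.2783  0.028 ]
0.075 [321. 105.] 301 339 [[0.5416, -0.2947], [0.5417, -0.2618]] [ 0.5416 -0.2782  0.028 ]
0.045 [321. 138.] 301 339 [[0.5707, -0.2954], [0.5708, -0.2614]] [ 0.5707 -0.2784  0.028 ]
sleeve end [[ 0.53024311 -0.27813204  0.028     ]]
pos [-0.001  -0.003   0.1342] rz 0.1 yaw now 89.92 t 18.2
```

>>> arm_command --delta_rot '[[0,0,0],[0,0,0],[0,0,0],[0,0,0],[0,0,0],[0,0,0],[0,0,0]]' --delta_pos '[[0.0005,-0.003,0.03],[0.0005,-0.003,0.065],[0.0005,-0.003,0.095],[0.0005,-0.003,0.115],[0.0005,-0.003,0.126],[0.0005,-0.003,0.132],[0.0005,-0.003,0.132]]' --gripper '[-0.2,-0.2,-0.2,-0.2,-0.2,-0.2,-0.2]'

```text
time: 18.78
position: [0.6166, -0.2791, -0.0333]
tool_rot: [0.001, 1.0, 0.001, -0.001]
ft_force: [0.4, 0.4, -0.2]
grip_width: 0.0524
grip_force: 0.0
```

>>> arm_command --delta_rot '[[0,0,0],[0,0,0],[0,0,0],[0,0,0],[0,0,0],[0,0,0],[0,0,0],[0,0,0],[0,0,0]]' --delta_pos '[[0,0,0.001],[0,0,0.001],[0,0,0.001],[0,0,0.001],[0,0,0.001],[0,0,0.001],[0,0,0.001],[0,0,0.001],[0,0,0.001]]' --gripper '[1,1,1,1,1,1,1,1,1]' --grip_force 20

```text
time: 19.53
position: [0.6172, -0.2805, -0.0329]
tool_rot: [0.002, 1.0, -0.0, 0.0]
ft_force: [-0.1, 0.4, 3.9]
grip_width: 0.0173
grip_force: 20.0
```

Probe gripped on the shaft at 17.3 mm with 20 N. Lifting, carrying and turning it.

>>> arm_command --delta_rot '[[0,0,0],[0,0,0],[0,0,0],[0,0,6],[0,0,13],[0,0,20],[0,0,27],[0,0,34],[0,0,41],[0,0,48],[0,0,55],[0,0,62]]' --delta_pos '[[0,0,-0.02],[0,0,-0.05],[0,0,-0.085],[0.002,0.015,-0.11],[0.006,0.04,-0.12],[0.01,0.065,-0.12],[0.014,0.09,-0.12],[0.018,0.115,-0.12],[0.022,0.14,-0.12],[0.026,0.165,-0.12],[0.03,0.19,-0.12],[0.034,0.215,-0.12]]' --gripper '[1,1,1,1,1,1,1,1,1,1,1,1]'

```text
time: 20.53
position: [0.583, -0.0644, 0.0861]
tool_rot: [0.519, 0.855, -0.0, -0.0]
ft_force: [-0.2, 0.8, -1.0]
grip_width: 0.0174
grip_force: 20.0
```

Run:
```python
from h import *
o=status.get_obs();print(o['position'],o['grip_width'],o['grip_force'],o['q'].round(2));go((.537,.2427,.08),-100.27)
```

```text
[ 0.58299785 -0.06438815  0.08605102] 0.017354265907720157 19.991474747657776 [-0.3   0.6   1.62 -0.    0.92 -0.78]
pos [0.2937 0.1009 0.0061] rz 127.7 yaw now 27.47 t 20.53
```

>>> arm_command --delta_rot '[[0,0,7],[0,0,14],[0,0,21],[0,0,28],[0,0,35],[0,0,42],[0,0,49],[0,0,56],[0,0,63],[0,0,70],[0,0,77],[0,0,84]]' --delta_pos '[[0.025,0.008,0],[0.05,0.017,0],[0.075,0.025,0],[0.1,0.034,0],[0.125,0.042,0],[0.15,0.051,0],[0.175,0.06,0],[0.2,0.068,0],[0.225,0.077,0],[0.25,0.086,0],[0.275,0.094,0],[0.294,0.101,0]]' --gripper '[1,1,1,1,1,1,1,1,1,1,1,1]'

```text
time: 21.53
position: [0.5347, 0.2434, 0.086]
tool_rot: [0.957, 0.289, -0.001, -0.0]
ft_force: [0.0, -0.4, -1.1]
grip_width: 0.017
grip_force: 20.0
```

>>> arm_command --delta_rot '[[0,0,7],[0,0,14],[0,0,21],[0,0,28],[0,0,35],[0,0,40],[0,0,43.5],[0,0,43.5],[0,0,43.5],[0,0,43.5]]' --delta_pos '[[0,0,0],[0,0,0],[0,0,0],[0,0,0],[0,0,0],[0,0,0],[0,0,0],[0,0,0],[0,0,0],[0,0,0]]' --gripper '[1,1,1,1,1,1,1,1,1,1]'

```text
time: 22.37
position: [0.5356, 0.2416, 0.0863]
tool_rot: [0.996, -0.084, -0.0, 0.0]
ft_force: [0.4, -0.6, -1.9]
grip_width: 0.0176
grip_force: 20.0
```

Run:
```python
from h import *
o=status.get_obs();print(o['position'],o['grip_width'],o['grip_force'])
snap('wrist','w10.png')
z=o['position'][2]+.033
# sleeve/head outline vs tool in wrist image: is probe aligned & centred? print edges of dark head
im=cv2.imread('pics/w10.png');hsv=cv2.cvtColor(im,cv2.COLOR_BGR2HSV)
m=((hsv[...,0]>5)&(hsv[...,0]<22)&(hsv[...,1]>110)&(hsv[...,2]>40)).astype(np.uint8);m[215:]=0
n,l,s,ct=cv2.connectedComponentsWithStats(m);i=1+s[1:,4].argmax();print('orange',s[i])
ys,xs=np.where(l==i)
for r in range(s[i,1],s[i,1]+s[i,3],8):
    x=xs[ys==r]; print(r,x.min(),x.max(),end=' ; ')
rng=[s[i,1],s[i,1]+s[i,3]]
A=px2w('w10.png',[((xs[ys==r].min()+xs[ys==r].max())/2,r) for r in np.unique(ys)],z+.014)
d=A[-1]-A[0];f=np.polyfit(A[:,0],A[:,1],1);print('axis yaw',np.degrees(np.arctan(f[0])))
print('first/last',A[0],A[-1],'line at TCP x dev',np.polyval(f,o['position'][0])-o['position'][1])
go((.537,.2427,-.0329+.012),-100.27)
```

```text
[0.53557917 0.24157859 0.0862696 ] 0.017565518700123857 19.9989652633667
orange [309 201  31  14 362]
201 309 309 ; 209 309 339 ; axis yaw 17.02265436780435
first/last [0.56281384 0.24615186 0.1332696 ] [0.55378889 0.23920802 0.1332696 ] line at TCP x dev -0.009210325384495788
pos [ 0.0012 -0.0013  0.1072] rz 0.7 yaw now -99.61 t 22.42
```

>>> arm_command --delta_rot '[[0,0,0.7],[0,0,0.7],[0,0,0.7],[0,0,0.7],[0,0,0.7],[0,0,0.7],[0,0,0.7]]' --delta_pos '[[0.0012,-0.0013,0.02],[0.0012,-0.0013,0.05],[0.0012,-0.0013,0.075],[0.0012,-0.0013,0.088],[0.0012,-0.0013,0.094],[0.0012,-0.0013,0.094],[0.0012,-0.0013,0.094]]' --gripper '[1,1,1,1,1,1,1]'

```text
time: 23.0
position: [0.5377, 0.2429, -0.0072]
tool_rot: [0.996, -0.09, 0.0, -0.0]
ft_force: [0.2, -0.6, -1.3]
grip_width: 0.0173
grip_force: 20.0
```

Run:
```python
from h import *
o=status.get_obs();print(o['position'],o['ft_force'])
snap('scene','s11.png');snap('top','t11.png')
go((.537,.2427,-.0329+.007),-100.27)
im=cv2.imread('pics/s11.png')
t=(.5387,.2424,np.radians(-10.27))
def tr(P):
    c,s=np.cos(t[2]),np.sin(t[2]);P=np.array(P)/1e3
    return np.c_[P[:,0]*c-P[:,1]*s+t[0],P[:,0]*s+P[:,1]*c+t[1],P[:,2]]
h=o['position'][2]*1e3+32.9-6
print(h)
for q,col in (([(85,-17,34+h),(85,17,34+h),(30,17,34+h),(30,-17,34+h)],(0,0,255)),([(82,20,16),(48,20,16)],(255,0,0)),([(82,-20,16),(48,-20,16)],(255,0,0)),([(-82,15,16),(-48,15,16)],(255,0,0)),([(-82,-15,16),(-48,-15,16)],(255,0,0)),([(-85,-12,34+h),(-85,12,34+h),(-37,12,34+h),(-37,-12,34+h)],(0,0,255))):
    cv2.polylines(im,[np.round(w2px('s11.png',tr(q))*16).astype(np.int32)],True,col,1,shift=4)
cv2.imwrite('pics/c11.png',cv2.resize(im[150:250,360:490],(780,600),interpolation=cv2.INTER_CUBIC))
```

```text
[ 0.53766243  0.24289775 -0.00716571] [ 0.16456594 -0.60884328 -1.32505515]
pos [-0.0013  0.0007  0.0197] rz -0.1 yaw now -100.36 t 23.1
19.734288176362163
```

>>> arm_command --delta_rot '[[0,0,0],[0,0,0],[0,0,0],[0,0,0],[0,0,0]]' --delta_pos '[[-0.0005,0.0005,0.005],[-0.0005,0.0005,0.01],[-0.0005,0.0005,0.014],[-0.0005,0.0005,0.016],[-0.0005,0.0005,0.016]]' --gripper '[1,1,1,1,1]'

```text
time: 23.52
position: [0.5382, 0.2428, -0.0202]
tool_rot: [0.996, -0.09, 0.002, -0.0]
ft_force: [-2.5, -2.2, 18.5]
grip_width: 0.0172
grip_force: 20.0
```

>>> arm_command --delta_rot '[[0,0,0],[0,0,0],[0,0,0]]' --delta_pos '[[0,0,0.0015],[0,0,0.003],[0,0,0.003]]' --gripper '[1,1,1]'

```text
time: 23.77
position: [0.5388, 0.2428, -0.022]
tool_rot: [0.996, -0.09, 0.003, -0.001]
ft_force: [-3.8, -2.2, 26.6]
grip_width: 0.017
grip_force: 20.0
```

It touched about 6 mm early (26 N), so I'll back up and look.

>>> arm_command --delta_rot '[[0,0,0],[0,0,0],[0,0,0],[0,0,0]]' --delta_pos '[[0,0,-0.005],[0,0,-0.012],[0,0,-0.012],[0,0,-0.012]]' --gripper '[1,1,1,1]'

```text
time: 24.1
position: [0.5366, 0.2424, -0.0145]
tool_rot: [0.996, -0.09, 0.0, -0.0]
ft_force: [-0.8, -0.8, -1.0]
grip_width: 0.0174
grip_force: 20.0
```

Run:
```python
from h import *
o=status.get_obs();print(o['position'],o['ft_force'],yaw(o))
snap('wrist','w12.png');snap('scene','s12.png');snap('top','t12.png')
w=cv2.imread('pics/w12.png')[40:260,190:450]
s=cv2.imread('pics/s12.png')[160:245,365:480]
cv2.imwrite('pics/c12.png',np.hstack([cv2.resize(w,(400,338),interpolation=cv2.INTER_CUBIC),cv2.resize(s,(400,338),interpolation=cv2.INTER_CUBIC)]))
```

```text
[ 0.53662535  0.24240231 -0.01447283] [-0.83392299 -0.78304637 -1.04515309] -100.37308334311241
```

View pics/c12.png

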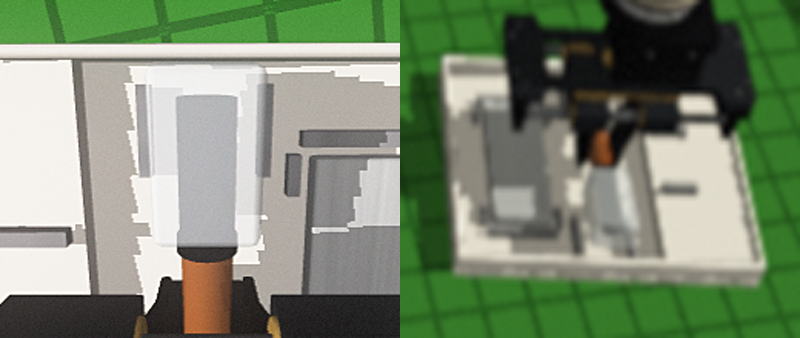

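The sleeve is held over the wide ribs: sleeve edges at crop columns 147 and 268, end at row 67, ribs at about 135-150 and 255-270. I'll measure its offset and height numerically.

Run:
```python
from h import *
f=lambda c:(190+c[0]*260/400,40+c[1]*220/338)
t=(.5387,.2424);a=np.radians(-10.27);Rm=np.array([[np.cos(a),np.sin(a)],[-np.sin(a),np.cos(a)]])
def tray(c,z): 
    w=px2w('w12.png',[f(k) for k in c],z); return ((w[:,:2]-t)@Rm.T*1e3).round(1).tolist()
for z in (.040,.0464,.052): print(z,tray([(147,80),(268,80),(148,240),(266,240),(207,67),(207,247)],z))
print('rib tops .016',tray([(150,150),(255,150),(135,150),(270,150),(137,85),(142,180),(258,85),(270,85)],.016))
print('ends: wall',tray([(207,62),(207,45)],.024))
print('shaft',tray([(184,300),(233,300),(184,270),(232,270)],.0325))
o=status.get_obs();print('TCP',((o['position'][:2]-t)@Rm.T*1e3).round(1))
```

```text
0.04 [[81.5, 18.5], [81.4, -19.1], [29.2, 20.2], [29.1, -20.3], [85.2, -0.1], [26.6, -0.0]]
0.0464 [[81.2, 17.7], [81.2, -18.3], [31.3, 19.3], [31.2, -19.4], [84.9, -0.1], [28.8, -0.0]]
0.052 [[81.1, 17.0], [81.0, -17.6], [33.0, 18.6], [33.0, -18.6], [84.5, -0.1], [30.7, -0.0]]
rib tops .016 [[57.2, 21.4], [57.1, -18.2], [57.2, 27.0], [57.1, -23.8], [80.6, 25.2], [45.8, 24.9], [80.5, -18.6], [80.5, -23.0]]
ends: wall [[87.8, -0.2], [93.2, -0.2]]
shaft [[3.2, 8.6], [3.1, -9.7], [15.2, 8.4], [15.2, -9.2]]
TCP [-2.6 -0.6]
```

Run:
```python
from h import *
t=(.5387,.2424);a=np.radians(-10.27);Rm=np.array([[np.cos(a),np.sin(a)],[-np.sin(a),np.cos(a)]])
im=cv2.imread('pics/w8.png').astype(int).max(2)
for r in (100,110,120,125,240,245,250): print(r,im[r,355:425].tolist())
def tray(f,px,z): w=px2w(f,px,z); return ((w[:,:2]-t)@Rm.T*1e3).round(1).tolist()
for r in (110,245):
  print(r,[(c,tray('w8.png',[(c,r)],.016)[0]) for c in range(360,422,4)])
# orange/head in top t12
hs=cv2.cvtColor(cv2.imread('pics/w12.png'),cv2.COLOR_BGR2HSV)
print(hs[205,290:360].tolist()[::6])
```

```text
100 [245, 245, 244, 247, 247, 245, 180, 181, 184, 182, 186, 184, 186, 182, 184, 188, 185, 187, 192, 143, 82, 135, 172, 168, 164, 160, 194, 251, 245, 245, 245, 246, 244, 246, 246, 245, 246, 245, 246, 246, 246, 248, 246, 176, 185, 186, 185, 185, 182, 188, 182, 187, 182, 185, 184, 189, 176, 101, 74, 84, 133, 175, 168, 162, 158, 187, 248, 247, 243, 243]
110 [245, 244, 245, 249, 249, 176, 185, 185, 179, 187, 187, 187, 186, 188, 191, 186, 188, 193, 180, 92, 104, 181, 182, 175, 172, 180, 231, 250, 247, 245, 246, 244, 246, 244, 245, 247, 244, 245, 245, 246, 245, 245, 248, 245, 175, 182, 186, 187, 184, 186, 184, 188, 186, 181, 188, 182, 132, 82, 82, 123, 183, 179, 172, 165, 191, 246, 247, 246, 248, 245]
120 [194, 228, 249, 246, 247, 246, 176, 188, 186, 189, 187, 188, 191, 189, 188, 186, 189, 192, 156, 81, 134, 187, 178, 177, 168, 201, 252, 246, 245, 246, 245, 245, 246, 245, 245, 244, 245, 246, 245, 246, 248, 248, 178, 186, 186, 187, 187, 188, 190, 186, 189, 183, 189, 186, 189, 150, 76, 85, 118, 185, 178, 171, 170, 190, 239, 248, 246, 244, 246, 248]
125 [149, 124, 181, 172, 172, 174, 177, 188,
[... 1425 characters left out ...]
-69.1, -7.4]), (392, [-69.1, -3.7]), (396, [-69.1, -0.1]), (400, [-69.1, 3.5]), (404, [-69.1, 7.2]), (408, [-69.1, 10.8]), (412, [-69.1, 14.4]), (416, [-69.1, 18.1]), (420, [-69.1, 21.7])]
245 [(360, [66.4, -28.2]), (364, [66.4, -24.0]), (368, [66.4, -19.9]), (372, [66.4, -15.7]), (376, [66.5, -11.5]), (380, [66.5, -7.4]), (384, [66.5, -3.2]), (388, [66.5, 0.9]), (392, [66.5, 5.1]), (396, [66.5, 9.3]), (400, [66.5, 13.4]), (404, [66.5, 17.6]), (408, [66.5, 21.7]), (412, [66.5, 25.9]), (416, [66.5, 30.1]), (420, [66.5, 34.2])]
[[17, 9, 244], [19, 8, 243], [15, 8, 243], [20, 29, 53], [17, 39, 59], [160, 14, 56], [0, 27, 56], [38, 18, 56], [23, 19, 54], [30, 3, 255], [20, 9, 244], [15, 8, 247]]
```

The measurements show two things:
- **Tray offset:** the ribs show the tray is about 1.4 mm further along its +y than I assumed.
- **Probe tilt:** the sleeve end is held about 6 mm high, so the head touched the floor first.

I'll shift 1.6 mm, set the head down, loosen the grip to let the probe level, and follow it down.

>>> arm_command --delta_rot '[[0,0,0],[0,0,0],[0,0,0],[0,0,0],[0,0,0]]' --delta_pos '[[0,-0.0016,0],[0,-0.0016,0.002],[0,-0.0016,0.004],[0,-0.0016,0.005],[0,-0.0016,0.005]]' --gripper '[1,1,1,1,1]'

```text
time: 24.67
position: [0.5364, 0.2439, -0.02]
tool_rot: [0.996, -0.09, -0.001, 0.0]
ft_force: [0.1, -0.1, -1.5]
grip_width: 0.0171
grip_force: 20.0
```

>>> arm_command --delta_rot '[[0,0,0],[0,0,0],[0,0,0],[0,0,0],[0,0,0],[0,0,0],[0,0,0]]' --delta_pos '[[0,0,0.001],[0,0,0.002],[0,0,0.003],[0,0,0.004],[0,0,0.005],[0,0,0.006],[0,0,0.006]]' --gripper '[1,1,1,1,1,1,1]' --grip_force 3

```text
time: 25.25
position: [0.5367, 0.2439, -0.0256]
tool_rot: [0.996, -0.09, -0.0, 0.0]
ft_force: [0.9, 1.1, -1.3]
grip_width: 0.0179
grip_force: 3.0
```

>>> arm_command --delta_rot '[[0,0,0],[0,0,0],[0,0,0],[0,0,0]]' --delta_pos '[[0,0,0.001],[0,0,0.002],[0,0,0.003],[0,0,0.003]]' --gripper '[1,1,1,1]'

```text
time: 25.58
position: [0.5367, 0.2439, -0.0287]
tool_rot: [0.996, -0.09, -0.0, 0.0]
ft_force: [-0.2, -0.5, -0.3]
grip_width: 0.0176
grip_force: 3.0
```

>>> arm_command --delta_rot '[[0,0,0],[0,0,0],[0,0,0],[0,0,0],[0,0,0],[0,0,0],[0,0,0],[0,0,0]]' --delta_pos '[[0,0,0.001],[0,0,0.001],[0,0,0.001],[0,0,0.001],[0,0,0.001],[0,0,0.001],[0,0,0.001],[0,0,0.001]]' --gripper '[1,1,0.2,0.2,0.2,0.2,0.2,0.2]'

```text
time: 26.25
position: [0.5369, 0.244, -0.0294]
tool_rot: [0.996, -0.09, 0.0, -0.0]
ft_force: [-0.2, 0.5, 1.0]
grip_width: 0.0345
grip_force: 0.0
```

>>> arm_command --delta_rot '[[0,0,0],[0,0,0],[0,0,0],[0,0,0],[0,0,0],[0,0,0]]' --delta_pos '[[0,0,-0.02],[0,0,-0.06],[0,0,-0.1],[0,0,-0.12],[0,0,-0.12],[0,0,-0.12]]' --gripper '[0.2,0.2,0.2,-0.3,-0.3,-0.3]'

```text
time: 26.75
position: [0.5378, 0.2442, 0.0921]
tool_rot: [0.996, -0.09, 0.002, -0.001]
ft_force: [-0.3, -0.3, -1.0]
grip_width: 0.0475
grip_force: 0.0
```

Run:
```python
from h import *
o=status.get_obs();print(o['position'],o['grip_width'])
snap('wrist','w13.png')
t=(.5387,.2424);a=np.radians(-10.27);Rm=np.array([[np.cos(a),np.sin(a)],[-np.sin(a),np.cos(a)]])
def tray(px,z): w=px2w('w13.png',px,z); return ((w[:,:2]-t)@Rm.T*1e3).round(1)
im=cv2.imread('pics/w13.png').astype(int);hsv=cv2.cvtColor(im.astype(np.uint8),cv2.COLOR_BGR2HSV)
m=(hsv[...,1]>110)&(hsv[...,0]>3)&(hsv[...,0]<22)&(hsv[...,2]>50)
for r in range(100,300,12):
    k=np.where(m[r,250:400])[0]
    if len(k)>5: e=tray([(250+k[0]-.5,r),(250+k[-1]+.5,r)],.020);print(r,250+k[0],250+k[-1],e.tolist())
def T2w(P):
    P=np.array(P)/1e3;c=np.cos(a);s=np.sin(a);return np.c_[P[:,0]*c-P[:,1]*s+t[0],P[:,0]*s+P[:,1]*c+t[1],P[:,2]]
print(w2px('w13.png',T2w([(85,0,34),(30,0,34),(58,20,16),(58,-20,16),(0,0,20),(55,-66,20)])).round(0).tolist())
# brightness profile along x through sleeve rear and across
u=w2px('w13.png',T2w([(70,0,34)]))[0].round().astype(int);print(u,im[u[1],u[0]-45:u[0]+46].max(1).tolist())
print(im[40:140,u[0]].max(1).tolist())
```

```text
[0.53781347 0.24421388 0.09208991] 0.047469815587175904
172 316 333 [[14.2, 10.6], [14.2, -6.5]]
184 317 333 [[2.4, 9.8], [2.3, -6.6]]
196 317 333 [[-9.8, 9.9], [-9.8, -6.7]]
208 317 333 [[-22.2, 10.0], [-22.2, -6.8]]
220 316 332 [[-34.9, 11.2], [-35.0, -5.9]]
[[327.0, 94.0], [327.0, 158.0], [305.0, 125.0], [348.0, 125.0], [327.0, 186.0], [399.0, 128.0]]
[327 112] [188, 191, 185, 187, 187, 184, 186, 182, 185, 184, 183, 186, 180, 184, 230, 253, 243, 165, 172, 170, 169, 160, 115, 198, 238, 240, 234, 231, 231, 234, 232, 233, 230, 191, 186, 194, 186, 192, 191, 190, 189, 188, 188, 188, 190, 187, 193, 192, 185, 190, 188, 189, 187, 190, 226, 231, 232, 228, 230, 229, 222, 187, 156, 168, 183, 116, 101, 115, 114, 115, 116, 146, 190, 179, 184, 180, 186, 178, 178, 181, 186, 181, 182, 185, 178, 183, 186, 179, 185, 185, 181]
[152, 152, 150, 152, 153, 148, 153, 154, 156, 155, 148, 152, 152, 149, 156, 154, 151, 155, 154, 156, 151, 157, 149, 158, 153, 155, 151, 154, 155, 154, 161, 121, 108, 115, 108, 117, 160, 159, 159, 156, 157, 158, 155, 136, 255, 248, 244, 240, 220, 108, 160, 255, 212, 239, 243, 246, 231, 231, 232, 230, 229, 231, 231, 234, 208, 189, 190, 188, 187, 187, 191, 194, 187, 190, 186, 191, 186, 188, 191, 191, 191, 190, 187, 189, 188, 184, 190, 188, 186, 192, 188, 189, 191, 184, 190, 185, 189, 187, 190, 186]
```

The probe lies in the channel. The shaft centre is about 0.4 mm from the channel centre, aligned, with the sleeve at the wide end. Now the bridge.

Run:
```python
from h import *
go((.4831,-.0622,.08),-106.5)
```

```text
pos [0.0027 0.3107 0.0105] rz 6.1 yaw now -100.37 t 26.8
```

>>> arm_command --delta_rot '[[0,0,3],[0,0,6.1],[0,0,6.1],[0,0,6.1],[0,0,6.1],[0,0,6.1],[0,0,6.1],[0,0,6.1],[0,0,6.1],[0,0,6.1],[0,0,6.1],[0,0,6.1]]' --delta_pos '[[0.0027,0.035,0.01],[0.0027,0.07,0.01],[0.0027,0.105,0.01],[0.0027,0.14,0.01],[0.0027,0.175,0.01],[0.0027,0.21,0.01],[0.0027,0.245,0.01],[0.0027,0.28,0.01],[0.0027,0.31,0.01],[0.0027,0.31,0.01],[0.0027,0.31,0.01],[0.0027,0.31,0.01]]' --gripper '[-0.45,-0.45,-0.45,-0.45,-0.45,-0.45,-0.45,-0.45,-0.45,-0.45,-0.45,-0.45]'

```text
time: 27.8
position: [0.4825, -0.0607, 0.0793]
tool_rot: [0.99, -0.144, -0.002, -0.001]
ft_force: [-0.2, -0.8, 0.5]
grip_width: 0.0636
grip_force: 0.0
```

Run:
```python
from h import *
o=status.get_obs();print(o['position'],o['grip_width'])
snap('wrist','w14.png')
for p0 in ((.4831,-.0622,-.288),):
    p,c,n=fit('w14.png','bridge',p0,kind='any');print(p.round(4),np.degrees(p[2]),c,n)
im=cv2.imread('pics/w14.png');g=im[...,1].astype(int)-np.maximum(im[...,0],im[...,2]);m=g<.2*im[...,1]
u=w2px('w14.png',[[.4831,-.0622,.038]])[0];print(u)
for dr in (0,-20,-40):
    r=int(u[1])+dr;k=l=int(u[0])
    while m[r,l]:l-=1
    while m[r,k]:k+=1
    e=px2w('w14.png',[(l+.5,r),(k-.5,r)],.038);print(l,k,e[:,:2].round(4).tolist(),np.linalg.norm(e[0]-e[1]).round(4),e.mean(0).round(4))
go((.4831,-.0622,-.019),-106.5)
```

```text
[ 0.48249869 -0.06071976  0.0793206 ] 0.0636479364709409
[ 0.4833 -0.0622 -0.286 ] -16.383832597077852 8892.0 122604
[326.53956427 195.7007427 ]
303 350 [[0.4894, -0.0432], [0.478, -0.0815]] 0.0399 [ 0.4837 -0.0623  0.038 ]
303 350 [[0.5064, -0.0486], [0.4953, -0.0861]] 0.0391 [ 0.5008 -0.0674  0.038 ]
302 351 [[0.523, -0.0531], [0.5116, -0.0914]] 0.04 [ 0.5173 -0.0722  0.038 ]
pos [0.0012 0.0018 0.0986] rz 0.1 yaw now -106.43 t 27.85
```

>>> arm_command --delta_rot '[[0,0,0],[0,0,0],[0,0,0],[0,0,0],[0,0,0],[0,0,0],[0,0,0],[0,0,0],[0,0,0],[0,0,0],[0,0,0],[0,0,0]]' --delta_pos '[[0.001,0.0015,0.03],[0.001,0.0015,0.06],[0.001,0.0015,0.085],[0.001,0.0015,0.098],[0.001,0.0015,0.098],[0.001,0.0015,0.098],[0.001,0.0015,0.098],[0.001,0.0015,0.098],[0.001,0.0015,0.098],[0.001,0.0015,0.098],[0.001,0.0015,0.098],[0.001,0.0015,0.098]]' --gripper '[-0.45,-0.45,-0.45,-0.45,-0.45,1,1,1,1,1,1,1]' --grip_force 20

```text
time: 28.85
position: [0.485, -0.0633, -0.0164]
tool_rot: [0.99, -0.143, 0.001, 0.0]
ft_force: [0.5, 2.4, 6.8]
grip_width: 0.0397
grip_force: 20.0
```

>>> arm_command --delta_rot '[[0,0,0],[0,0,0]]' --delta_pos '[[0,0,0],[0,0,0]]' --gripper '[1,1]'

```text
time: 29.02
position: [0.4851, -0.0633, -0.0164]
tool_rot: [0.99, -0.143, 0.001, 0.0]
ft_force: [0.4, 1.3, 7.1]
grip_width: 0.0399
grip_force: 20.0
```

Run:
```python
from h import *
go((.539,.2438,.085),-10.27)
```

```text
pos [-0.0351 -0.3098 -0.1015] rz -96.2 yaw now -106.47 t 29.02
```

>>> arm_command --delta_rot '[[0,0,0],[0,0,0],[0,0,0],[0,0,-7],[0,0,-14],[0,0,-21],[0,0,-28],[0,0,-35],[0,0,-42],[0,0,-49],[0,0,-56],[0,0,-63]]' --delta_pos '[[0,0,-0.02],[0,0,-0.05],[0,0,-0.08],[-0.002,-0.02,-0.098],[-0.006,-0.05,-0.1],[-0.01,-0.08,-0.1],[-0.013,-0.11,-0.1],[-0.017,-0.14,-0.1],[-0.021,-0.17,-0.1],[-0.025,-0.2,-0.1],[-0.028,-0.23,-0.1],[-0.031,-0.26,-0.1]]' --gripper '[1,1,1,1,1,1,1,1,1,1,1,1]'

```text
time: 30.02
position: [0.5276, 0.1962, 0.0824]
tool_rot: [0.918, 0.398, -0.001, -0.0]
ft_force: [0.6, -0.7, -2.1]
grip_width: 0.0402
grip_force: 20.0
```

Run:
```python
from h import *
print(status.get_obs()['grip_width']);go((.5393,.2457,.08),-10.27)
```

```text
0.04017811210587348
pos [ 0.0441 -0.0253  0.0023] rz -32.9 yaw now -43.14 t 30.02
```

>>> arm_command --delta_rot '[[0,0,-7],[0,0,-14],[0,0,-21],[0,0,-28],[0,0,-32.9],[0,0,-32.9],[0,0,-32.9],[0,0,-32.9],[0,0,-32.9]]' --delta_pos '[[0.015,-0.01,0],[0.03,-0.018,0],[0.044,-0.025,0],[0.044,-0.025,0],[0.044,-0.025,0],[0.044,-0.025,0],[0.044,-0.025,0],[0.044,-0.025,0],[0.044,-0.025,0]]' --gripper '[1,1,1,1,1,1,1,1,1]'

```text
time: 30.77
position: [0.5402, 0.2437, 0.0825]
tool_rot: [0.77, 0.638, -0.0, -0.0]
ft_force: [0.3, -0.5, -0.9]
grip_width: 0.0398
grip_force: 20.0
```

Run:
```python
from h import *
go((.5393,.2457,.0036+.004),-10.27)
snap('wrist','w15.png')
o=status.get_obs();z=o['position'][2]+.0164
p,c,n=fit('w15.png','bridge',(.539,.2438,np.radians(79.7)),z=z);print(o['position'],p.round(4),np.degrees(p[2]),c,n)
```

```text
pos [ 0.0018 -0.0013  0.0749] rz -0.4 yaw now -10.68 t 30.77
[0.54033901 0.24378228 0.08254818] [0.5416 0.2459 1.3942] 79.8790428438854 49768.0 289794
```

>>> arm_command --delta_rot '[[0,0,-0.4],[0,0,-0.4],[0,0,-0.4],[0,0,-0.4],[0,0,-0.4],[0,0,-0.4]]' --delta_pos '[[0.0018,-0.0013,0.02],[0.0018,-0.0013,0.045],[0.0018,-0.0013,0.06],[0.0018,-0.0013,0.066],[0.0018,-0.0013,0.066],[0.0018,-0.0013,0.066]]' --gripper '[1,1,1,1,1,1]'

```text
time: 31.32
position: [0.5398, 0.246, 0.0168]
tool_rot: [0.767, 0.641, 0.0, 0.0]
ft_force: [-0.2, 0.7, -1.0]
grip_width: 0.0391
grip_force: 20.0
```

Run:
```python
from h import *
go((.5393,.2457,.0036),-10.27)
```

```text
pos [-0.0004 -0.0004  0.0132] rz 0.1 yaw now -10.2 t 31.32
```

>>> arm_command --delta_rot '[[0,0,0],[0,0,0],[0,0,0],[0,0,0],[0,0,0]]' --delta_pos '[[-0.0004,-0.0004,0.004],[-0.0004,-0.0004,0.008],[-0.0004,-0.0004,0.011],[-0.0004,-0.0004,0.012],[-0.0004,-0.0004,0.012]]' --gripper '[1,1,1,1,1]'

```text
time: 31.73
position: [0.5388, 0.2457, 0.0044]
tool_rot: [0.767, 0.642, -0.0, -0.0]
ft_force: [-0.6, 0.4, -1.8]
grip_width: 0.0396
grip_force: 20.0
```

>>> arm_command --delta_rot '[[0,0,0],[0,0,0],[0,0,0]]' --delta_pos '[[0,0,0.001],[0,0,0.002],[0,0,0.002]]' --gripper '[1,1,1]'

```text
time: 31.98
position: [0.5392, 0.2458, 0.0036]
tool_rot: [0.767, 0.642, 0.0, 0.0]
ft_force: [-1.7, -0.2, 4.0]
grip_width: 0.04
grip_force: 20.0
```

Contact came exactly at the expected height. Releasing and retreating.

>>> arm_command --delta_rot '[[0,0,0],[0,0,0],[0,0,0],[0,0,0],[0,0,0],[0,0,0]]' --delta_pos '[[0,0,0],[0,0,0],[0,0,0],[0,0,0],[0,0,0],[0,0,0]]' --gripper '[0,-0.3,-0.3,-0.3,-0.3,-0.3]'

```text
time: 32.48
position: [0.539, 0.2458, 0.0025]
tool_rot: [0.767, 0.642, -0.0, 0.0]
ft_force: [0.2, 0.1, -0.4]
grip_width: 0.0559
grip_force: 0.0
```

>>> arm_command --delta_rot '[[0,0,0],[0,0,0],[0,0,0],[0,0,0],[0,0,0],[0,0,0],[0,0,0]]' --delta_pos '[[0,0,-0.02],[0,0,-0.06],[0,0,-0.1],[0,0,-0.14],[0,0,-0.16],[0,0,-0.16],[0,0,-0.16]]' --gripper '[-0.3,-0.3,-0.3,-0.3,-0.3,-0.3,-0.3]'

```text
time: 33.07
position: [0.5397, 0.246, 0.164]
tool_rot: [0.767, 0.642, 0.001, 0.001]
ft_force: [-0.6, -0.5, -0.0]
grip_width: 0.0566
grip_force: 0.0
```

Run:
```python
from h import *
o=status.get_obs();print(o['position'],o['grip_width'])
snap('wrist','w16.png')
t=(.53895,.2438);a=np.radians(-10.27);Rm=np.array([[np.cos(a),np.sin(a)],[-np.sin(a),np.cos(a)]])
im=cv2.imread('pics/w16.png').astype(int).max(2)
def T2w(P):
    P=np.array(P)/1e3;c=np.cos(a);s=np.sin(a);return np.c_[P[:,0]*c-P[:,1]*s+t[0],P[:,0]*s+P[:,1]*c+t[1],P[:,2]]
def prof(p,q):
    n=int(np.abs(np.array(q)-p).max())+1
    P=np.linspace(p,q,n)
    u=np.round(w2px('w16.png',T2w(np.c_[P,np.full(n,58)]))).astype(int);return [(round(float(x[0]+x[1]-(p[0] if p[0]==q[0] else p[1])),0),int(im[v[1],v[0]]) if 0<=v[0]<640 and 0<=v[1]<400 else -1) for x,v in zip(P,u)]
for y in (-60,-20,0,40,60): print('x-scan at y',y,prof((-35,y),(35,y)))
print('y-scan',prof((0,-90),(0,90)))
```

```text
[0.53971442 0.24595528 0.16396986] 0.05664245748903146
x-scan at y -60 [(-35.0, 213), (-34.0, 207), (-33.0, 207), (-32.0, 212), (-31.0, 209), (-30.0, 209), (-29.0, 211), (-28.0, 212), (-27.0, 212), (-26.0, 208), (-25.0, 214), (-24.0, 214), (-23.0, 211), (-22.0, 208), (-21.0, 217), (-20.0, 201), (-19.0, 109), (-18.0, 126), (-17.0, 146), (-16.0, 146), (-15.0, 135), (-14.0, 139), (-13.0, 142), (-12.0, 141), (-11.0, 144), (-10.0, 138), (-9.0, 138), (-8.0, 138), (-7.0, 140), (-6.0, 139), (-5.0, 142), (-4.0, 141), (-3.0, 141), (-2.0, 139), (-1.0, 141), (0.0, 141), (1.0, 137), (2.0, 135), (3.0, 141), (4.0, 142), (5.0, 138), (6.0, 142), (7.0, 139), (8.0, 139), (9.0, 139), (10.0, 139), (11.0, 144), (12.0, 140), (13.0, 136), (14.0, 140), (15.0, 141), (16.0, 135), (17.0, 135), (18.0, 140), (19.0, 139), (20.0, 129), (21.0, 144), (22.0, 221), (23.0, 211), (24.0, 211), (25.0, 211), (26.0, 211), (27.0, 211), (28.0, 208), (29.0, 208), (30.0, 210), (31.0, 211), (32.0, 207), (33.0, 207), (34.0, 213), (35.0, 211)]
x-scan at y -20 [(-35.0, 146), (-34.0, 182), (-33.0, 182), (-32.0, 186), (-31.0, 227), (-
[... 5448 characters left out ...]
37.0, 148), (38.0, 149), (39.0, 147), (40.0, 150), (41.0, 150), (42.0, 148), (43.0, 149), (44.0, 150), (45.0, 150), (46.0, 151), (47.0, 146), (48.0, 153), (49.0, 151), (50.0, 153), (51.0, 156), (52.0, 152), (53.0, 156), (54.0, 156), (55.0, 158), (56.0, 152), (57.0, 149), (58.0, 152), (59.0, 151), (60.0, 152), (61.0, 149), (62.0, 155), (63.0, 153), (64.0, 154), (65.0, 157), (66.0, 155), (67.0, 155), (68.0, 153), (69.0, 152), (70.0, 156), (71.0, 151), (72.0, 162), (73.0, 161), (74.0, 185), (75.0, 255), (76.0, 248), (77.0, 246), (78.0, 245), (79.0, 246), (80.0, 246), (81.0, 246), (82.0, 246), (83.0, 247), (84.0, 246), (85.0, 246), (86.0, 246), (87.0, 247), (88.0, 247), (89.0, 245), (90.0, 247)]
```

The bridge deck spans x −19.5 to 21 and y −74.5 to 74 mm in the tray frame. That is centred and at full size at the home height, with both stops clear beside it. Handing in.

```bash
python3 -c "
from h import *
print(robot.hand_in())"
```

```text
the job is handed in; nothing more can be done
None
```

The plate, probe and bridge are all set home in the tray by my camera measurements, and the job was handed in at about 33 s; the hand-in returned no verdict.

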